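# Load the lamp-curing tray from the drying rack

### The arm

A 7-joint arm with a two-finger parallel gripper is mounted at the origin on the work surface. World frame = base frame: x ahead of the robot, y to its left, z up, the work surface at z = 0. Lengths are in m, angles in rad, forces in N, time in s.
With the tool pointing down it reaches from about 0.4 to 0.85 m from the base axis. Payload 4.5 kg.
Tool frame: the origin (TCP) lies midway between the tips of the shut fingers; the grasp point (between the pads) lies 19 mm behind it; z points along the fingers, y is the line along which they close (so a half turn about z gives the same grasp; the last joint's range is limited). The gripper opens to 88 mm and grips with 3 to 60 N. Pads are 18 mm wide; open, the fingers measure 123 mm over their backs; the gripper's body (75 mm by 187 mm) begins 45 mm behind the grasp point.
Start: joints at [1.326, 0.689, -0.195, 1.565, 0.157, 0.902, -0.215], TCP at [0.172, -0.601, 0.239] pointing down, gripper open.
Joint ranges: [-3.01, 3.01], [-0.46, 2.08], [-1.47, 1.51], [0.13, 2.56], [-1, 4.14], [0.04, 2.09], [-2.66, 2.66]. Speed limits (rad/s): [2.57, 2.57, 3.14, 3.14, 3.14, 3.14, 3.14].

### API

Orientations are given as a unit quaternion [x, y, z, w].
In Python, from plant import sensors, eyes, finish_job gives the robot as it stands.
- The arm moves only by the tool send_rows, never from a script. Its argument "rows" is text: rows parted by semicolons, each of 4 numbers parted by spaces: the shift along the tool's x, y, z normalised to -1 to 1, where 1 is 30 cm, then the turn about the tool's z normalised to -1 to 1, where 1 is 2 pi rad. A call has 1 to 10 rows; each row is the pose to reach, as a shift and turn from the pose commanded when the call began, along the tool's axes at that moment, turning the shorter way round; what a row does not reach only later rows make up. A row lasts 1/12 s, in which the tool goes at most 41.7 mm and 7.16 degrees, less where a joint would pass 70% of its speed; a pose out of reach is approached as far as the arm can. A call with a number of a shift or a turn outside -1 to 1 is refused whole. A call with a gripper value outside its range is refused whole. "jaw" is the closure, from -1 (fully open) to 1 (shut), set as the call begins (left out, the last holds). The fingers move at their own pace and stop on an object; "force" is the grip in N (left out, the last holds). Time passes only in rows, so rows that repeat a pose let the fingers close. It gives the time, the measured TCP pose, the force, the opening and the grip force at its end, in the units of the state.
- sensors.get_state(): the state, without advancing time (a new reading comes with each control period).
- eyes.snapshot(name): name is "scene" or "top"; returns (picture, depth): 480x640x3 uint8, red, green, blue; 480x640 float32, m along the optical axis (not along the pixel's ray), 0 where there is no reading.
- eyes.calibration(name): a dict with "fov_y" (degrees; the focal length in pixels is half the picture's height over the tangent of half this angle, whatever the lens; pixels are square), "cx", "cy" (the principal point, pixels), "world_from_camera" (4x4, takes a point from camera to world coordinates). Camera axes: x right, y down, z forward; pixel columns grow to the right and rows downward; lengths in m; the calibration is good to about 2 mm. A picture is of the moment at which its call begins. calibration takes no time and is no camera call.
- finish_job(): hands the job in; it is judged then, once.
The state is a dict: "clock": time; "q": joint angles; "qd": joint speeds; "joint_torque": joint torques, N m; "tool_pos": TCP position; "eef_rot": TCP orientation; "contact_force": force on the tool from outside, world axes, zero at the start; "moment": the same for the moment, N m; "opening": opening from 0.0 (shut) to 1.0 (fully open); "finger_force": force on a finger pad.
Only numpy, scipy, OpenCV 4.12 (cv2) and the standard library are available. Lean on these libraries where they do the work, as an engineer would, in place of code of your own. Each camera call takes 0.05 s, during which the arm holds its last target. There are 200 camera calls.

### The job

Load the curing tray: take every sample paddle off its peg on the drying rack, and the white one from the bench, and lay each flat, coated face up, in the pocket of its own colour with its blade seated on the pocket floor and its handle pointing away from the robot over the far rail. Some colours may be missing. Only when all the paddles lie in the tray, push the lamp switch fully over to on; leave the jars, bottles, tins, cup and tape roll where they stand.

Things in the scene. Friction and masses are not known exactly. Their poses are not given: they have to be found in the camera images.
- paddle_red: Red paddle, 170 x 44 mm, 70 g. Origin: centre of the blade's underside; z out of its coated red face (underside grey). Blade x -35..35, y -22..22 mm, 8 thick. Pale wooden handle x -35..-106, 16 wide, 14 high from the underside; eyelet ring centred at x -118, 34 across, 20 mm hole, 8 thick. Starts hung by the eyelet on a rack peg, face out; may be absent.
- paddle_yellow: Yellow paddle, 170 x 44 mm, 70 g. Origin: centre of the blade's underside; z out of its coated yellow face (underside grey). Blade x -35..35, y -22..22 mm, 8 thick. Pale wooden handle x -35..-106, 16 wide, 14 high from the underside; eyelet ring centred at x -118, 34 across, 20 mm hole, 8 thick. Starts hung by the eyelet on a rack peg, face out; may be absent.
- paddle_blue: Blue paddle, 170 x 44 mm, 70 g. Origin: centre of the blade's underside; z out of its coated blue face (underside grey). Blade x -35..35, y -22..22 mm, 8 thick. Pale wooden handle x -35..-106, 16 wide, 14 high from the underside; eyelet ring centred at x -118, 34 across, 20 mm hole, 8 thick. Starts hung by the eyelet on a rack peg, face out; may be absent.
- paddle_green: Green paddle, 170 x 44 mm, 70 g. Origin: centre of the blade's underside; z out of its coated green face (underside grey). Blade x -35..35, y -22..22 mm, 8 thick. Pale wooden handle x -35..-106, 16 wide, 14 high from the underside; eyelet ring centred at x -118, 34 across, 20 mm hole, 8 thick. Starts hung by the eyelet on a rack peg, face out; may be absent.
- paddle_white: White paddle, 170 x 44 mm, 70 g. Origin: centre of the blade's underside; z out of its coated white face (underside grey). Blade x -35..35, y -22..22 mm, 8 thick. Pale wooden handle x -35..-106, 16 wide, 14 high from the underside; eyelet ring centred at x -118, 34 across, 20 mm hole, 8 thick. Starts face up on the bench; always present.
- rack: Aluminium drying rack, 190 x 300, 160 mm high, fixed: open frame leaning back 45 degrees, face toward the robot. Origin: on the bench under its middle; x away from the robot, z up. Hung paddles lie on two cross bars, under eyelet and blade (blade centre at (-50, y, 55) mm, y = -111, -37, 37, 111); nothing lies behind their handles. Side rails (y +-144) stay below the paddles.
- peg0 (a point): Tip of the rack peg at y -111 (the other three are alike, 74, 148 and 222 mm on along the rack's y): steel, 8 mm thick, sticking 30 mm out of the rack's face. In the rack's frame it points along (-0.5, 0, 0.866): the face's normal (-0.707, 0, 0.707) tilted 15 degrees up the slope (0.707, 0, 0.707).
- tray: Curing tray, 222 x 294 mm, fixed. Origin: on the bench under its middle; x away from the robot, y left. Five pockets along y, floors 30 mm up, 80 x 54 mm inside, 11 mm walls on near side and flanks, far side open: there handles lie over a 24 mm deep channel and eyelets on a rail at floor height (x 36..70 mm). Black lamp bar on the far edge, x 89..111, 55 mm high.
- bay_red (a point): Centre of the floor of the red pocket (red floor and front strip), where the origin of the red paddle belongs with its x axis along the tray's -x (handle away from the robot); axes as the tray's; in the tray's frame (-65, -114, 30) mm.
- bay_yellow (a point): Centre of the floor of the yellow pocket (yellow floor and front strip), where the origin of the yellow paddle belongs with its x axis along the tray's -x (handle away from the robot); axes as the tray's; in the tray's frame (-65, -57, 30) mm.
- bay_blue (a point): Centre of the floor of the blue pocket (blue floor and front strip), where the origin of the blue paddle belongs with its x axis along the tray's -x (handle away from the robot); axes as the tray's; in the tray's frame (-65, 0, 30) mm.
- bay_green (a point): Centre of the floor of the green pocket (green floor and front strip), where the origin of the green paddle belongs with its x axis along the tray's -x (handle away from the robot); axes as the tray's; in the tray's frame (-65, 57, 30) mm.
- bay_white (a point): Centre of the floor of the white pocket (white floor and front strip), where the origin of the white paddle belongs with its x axis along the tray's -x (handle away from the robot); axes as the tray's; in the tray's frame (-65, 114, 30) mm.
- lamp (a joint): Lamp switch: toggle lever with an orange ball, 0 to 1.0 rad; near 0 is off, 1.0 is fully on. It stays where it is left and swings toward +x of its base.
- lamp_tip (a point): Centre of the lever's orange ball (26 mm across), on a 10 mm rod; the pivot is 80 mm from it, 22 mm above the bench.
- lamp_base: Grey block of the lever, 70 x 50 x 25 mm, fixed. Origin: centre of its underside; the lever swings in its x-z plane about the point 22 mm above the origin, leaning 0.5 rad to -x when off and 0.5 rad to +x when on.
- jar_amber: Amber glass jar, 52 mm wide, 75 mm high; loose, to be left alone. Origin: centre of its underside.
- tape: Roll of yellow masking tape, 100 mm wide, 25 mm high; loose, to be left alone. Origin: centre of its underside.
- tin_yellow: Yellow paint tin, 80 mm wide, 85 mm high; loose, to be left alone. Origin: centre of its underside.
- bottle_black: White paint bottle with black cap, 44 mm wide, 130 mm high; loose, to be left alone. Origin: centre of its underside.
- bottle_orange: Orange paint bottle, 44 mm wide, 130 mm high; loose, to be left alone. Origin: centre of its underside.
- cup: White cup, 72 mm wide, 90 mm high; loose, to be left alone. Origin: centre of its underside.
- tin_red: Red paint tin, 90 mm wide, 70 mm high; loose, to be left alone. Origin: centre of its underside.
There are look-alikes about, which are no part of the job. What is shaped like the paddle_red but orange or purple is not meant.

How it is judged:
By the outcome, as a careful person would: the job done as asked, in the order asked, and still so for the second after the job is handed in, with the robot touching nothing.
Of paddle_red, paddle_yellow, paddle_blue, paddle_green only 3 to 4 are there at a start; the rules pass over those that are not, and their reading is None.
At some moment in a run one of paddle_white may be knocked a few centimetres aside while the robot is not near it.
It also fails if it takes over 210 s, if anything falls off the work surface, if the arm or the gripper's body presses on something with over 40 N, if the wrist force passes 120 N, or if a joint passes its speed limit or range.

## Working session

There is one attempt and no reset: what is moved stays moved. The work goes in short steps, Python scripts to look and compute and a tool call to move; the robot and the scene stay as the last step left them, time stands still between calls to the robot, and variables do not carry over. Pictures are saved under pics/ and viewed, at most 18 in all, crops included, and the job is handed in when it is done.

Besides the shell and the picture viewer there is one more tool, called after "Emit:" in YAML: its name, and indented under it one key for each argument. send_rows: Moves the arm, as the interface text tells. Scaled input: -1 to 1 covers 30 cm each way for a shift and 2 pi rad each way for a turn. Its arguments: {"type":"object","properties":{"rows":{"type":"string"},"jaw":{"type":"number"},"force":{"type":"number"}},"required":["rows"]}

```bash
mkdir -p pics; ls; python3 - <<'E'
from plant import sensors, eyes
import cv2, numpy as np
np.set_printoptions(precision=4,suppress=True)
for n in("scene","top"):
    p,d=eyes.snapshot(n); cv2.imwrite(f"pics/{n}0.png",p[:,:,::-1]); np.savez(f"{n}0.npz",p=p,d=d); print(n,eyes.calibration(n))
print(sensors.get_state())
E
```

```text
pics
scene {'fov_y': 52.77514621768233, 'cx': 311.14729206511583, 'cy': 248.67725341555754, 'world_from_camera': array([[ 0.6065,  0.4623, -0.6469,  1.2544],
       [ 0.7949, -0.3355,  0.5055, -0.6188],
       [ 0.0167, -0.8208, -0.5709,  0.7982],
       [ 0.    ,  0.    ,  0.    ,  1.    ]])}
top {'fov_y': 57.52859189701359, 'cx': 320.85777631259606, 'cy': 241.61155648783705, 'world_from_camera': array([[ 0.0049, -0.9947,  0.1031,  0.3912],
       [-1.    , -0.004 ,  0.0091, -0.0133],
       [-0.0087, -0.1031, -0.9946,  1.1897],
       [ 0.    ,  0.    ,  0.    ,  1.    ]])}
{'clock': 0.1, 'q': array([ 1.3258,  0.6898, -0.1945,  1.5662,  0.1573,  0.9025, -0.2151]), 'qd': array([-0.0009, -0.0004, -0.0013, -0.0029,  0.0002, -0.0001,  0.0007]), 'joint_torque': array([ -0.0032, -52.8493,  -1.2714, -15.3838,  -0.0526,   0.0019,
         0.0001]), 'tool_pos': array([ 0.1718, -0.6003,  0.238 ]), 'eef_rot': array([ 0.9903,  0.139 , -0.0002, -0.0008]), 'contact_force': array([ 1.0778,  0.4161, -0.1808]), 'moment': array([-0.0265,  0.0443, -0.0057]), 'finger_force': 0.0, 'opening': 1.0024980236273346}
```

View pics/scene0.png

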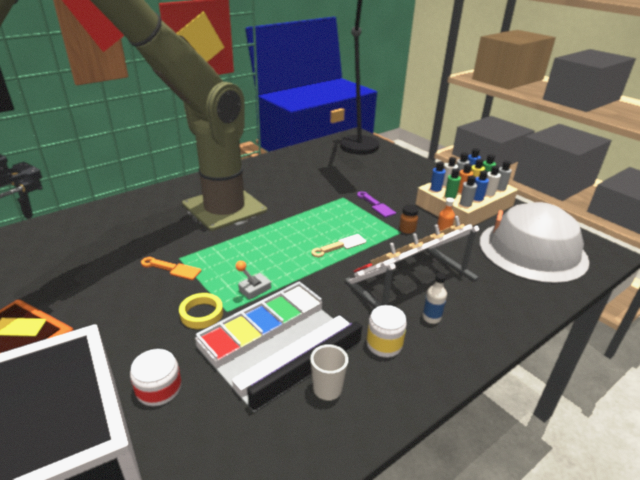

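View pics/top0.png

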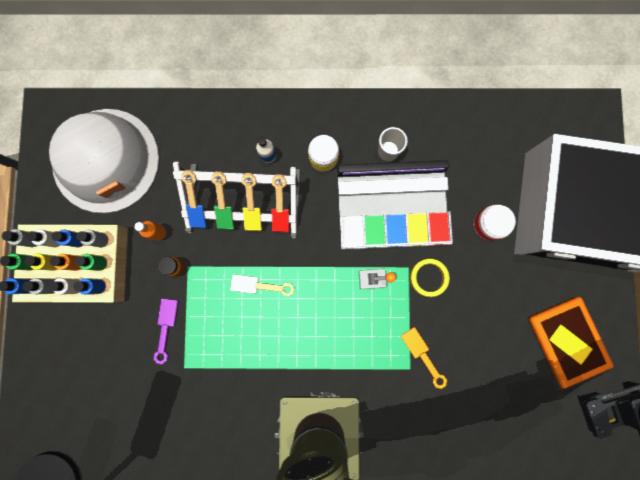

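The pictures show all four coloured paddles on the rack: blue, green, yellow and red at top-view (197,217), (224,217), (252,219) and (280,220). The white paddle is on the mat at (245,285) with its handle toward −y. The tray is at (395,205), with pockets white, green, blue, yellow and red from left to right. The lamp ball is at (392,277), on the −y side of its base. The orange and purple paddles are decoys.

```bash
cat > h.py <<'E'
import numpy as np, cv2
from plant import sensors, eyes
np.set_printoptions(precision=4,suppress=True)
def cal(n):
    c=eyes.calibration(n); return 240/np.tan(np.radians(c["fov_y"]/2)),c["cx"],c["cy"],c["world_from_camera"]
def ray(n,u,v,z):
    f,cx,cy,T=cal(n); d=T[:3,:3]@np.array([(u-cx)/f,(v-cy)/f,1]); o=T[:3,3]
    return o+d*(z-o[2])/d[2]
def cloud(n,d):
    f,cx,cy,T=cal(n); v,u=np.mgrid[:480,:640]
    return np.stack([(u-cx)/f*d,(v-cy)/f*d,d],-1)@T[:3,:3].T+T[:3,3]
def proj(n,P):
    f,cx,cy,T=cal(n); q=(np.asarray(P)-T[:3,3])@T[:3,:3]; return q[...,0]/q[...,2]*f+cx,q[...,1]/q[...,2]*f+cy
HUE=dict(red=(172,8),yellow=(22,34),blue=(100,125),green=(55,75))
def mask(p,c,box):
    h,s,v=cv2.split(cv2.cvtColor(p,cv2.COLOR_RGB2HSV)); a,b=HUE[c]
    m=(h>=a)&(h<=b) if a<b else (h>=a)|(h<=b)
    m&=(s>130)&(v>60); o=np.zeros_like(m); x0,y0,x1,y1=box; o[y0:y1,x0:x1]=m[y0:y1,x0:x1]
    n,l,st,_=cv2.connectedComponentsWithStats(o.astype(np.uint8))
    return l==1+np.argmax(st[1:,4])
def go(x,y,z,yaw=None):
    """print shift in row units to world target; yaw = world heading of tool x"""
    from scipy.spatial.transform import Rotation as R
    s=sensors.get_state(); r=R.from_quat(s["eef_rot"]).as_matrix()
    d=r.T@(np.array([x,y,z])-s["tool_pos"]); h=np.arctan2(r[1,0],r[0,0])
    t=0 if yaw is None else -((yaw-h+np.pi)%(2*np.pi)-np.pi)/(2*np.pi)
    print("shift",d/0.3,"turn",round(t,4),"| heading",round(np.degrees(h),2),"pos",s["tool_pos"],"t",round(s["clock"],1))
E
python3 - <<'E'
from h import *
S={n:np.load(f"{n}0.npz") for n in("top","scene")}
p,d=S["top"]["p"],S["top"]["d"]; W=cloud("top",d)
for reg,box,z in(("tray",(338,205,456,250),.03),("rack",(180,195,295,235),.055+.006)):
    for c in HUE:
        m=mask(p,c,box); v,u=np.nonzero(m); r=cv2.minAreaRect(np.c_[u,v].astype(np.float32))
        print(reg,c,m.sum(),r, "ray",ray("top",u.mean(),v.mean(),z),"depth",np.median(W[m],0))
# scene view pockets
p2=S["scene"]["p"]; W2=cloud("scene",S["scene"]["d"])
for c in HUE:
    m=mask(p2,c,(190,275,330,360)); v,u=np.nonzero(m); print("scene tray",c,m.sum(),ray("scene",u.mean(),v.mean(),.03),np.median(W2[m],0))
# white paddle, ball, base
h,s,v=cv2.split(cv2.cvtColor(p,cv2.COLOR_RGB2HSV))
o=np.zeros(h.shape,bool); o[268:300,225:300]=True
m=o&~((h>55)&(h<85)&(s>90)); vv,uu=np.nonzero(m)
print("white all",m.sum(),cv2.minAreaRect(np.c_[uu,vv].astype(np.float32)))
m2=m&(s<60)&(v>170);vv,uu=np.nonzero(m2); print("blade",m2.sum(),cv2.minAreaRect(np.c_[uu,vv].astype(np.float32)),ray("top",uu.mean(),vv.mean(),.008),np.median(W[m2],0))
m3=m&(s>=60)&(h<30);vv,uu=np.nonzero(m3); print("handle",m3.sum(),uu.mean(),vv.mean(),ray("top",uu.mean(),vv.mean(),.012))
a=p[155:240,165:305,::-1]; b=p2[215:300,340:490,::-1]; c=p[262:300,355:405,::-1]
A=cv2.resize(a,None,fx=5,fy=5,interpolation=cv2.INTER_CUBIC); cv2.imwrite("pics/rack_top.png",A)
B=cv2.resize(b,None,fx=5,fy=5,interpolation=cv2.INTER_CUBIC); cv2.imwrite("pics/rack_sc.png",B)
E
```

```text
tray red 509 ((438.87591552734375, 226.51036071777344), (28.40155601501465, 18.103918075561523), 85.2363510131836) ray [ 0.5529 -0.3175  0.03  ] depth [ 0.5522 -0.3175  0.0299]
tray yellow 508 ((417.43585205078125, 227.53765869140625), (28.004499435424805, 18.226207733154297), 86.18592071533203) ray [ 0.5501 -0.2604  0.03  ] depth [ 0.5492 -0.2604  0.0298]
tray blue 513 ((396.0, 228.50001525878906), (28.070228576660156, 18.401594161987305), 86.42366790771484) ray [ 0.5474 -0.2032  0.03  ] depth [ 0.5465 -0.2032  0.03  ]
tray green 482 ((374.39483642578125, 229.7120819091797), (26.95340919494629, 17.85149383544922), 86.633544921875) ray [ 0.5439 -0.1455  0.03  ] depth [ 0.5431 -0.1447  0.0302]
rack red 390 ((280.0, 220.5), (23.0, 18.0), 90.0) ray [0.5627 0.1037 0.061 ] depth [0.5623 0.1035 0.0584]
rack yellow 390 ((251.5, 218.5), (23.0, 19.0), 90.0) ray [0.5662 0.1779 0.061 ] depth [0.5666 0.1783 0.0597]
rack blue 343 ((196.0999755859375, 216.29998779296875), (25.848949432373047, 16.189132690429688), 79.69515228271484) ray [0.572  0.3237 0.061 ] depth [0.5718 0.3238 0.0599]
rack green 348 ((223.6999969482422, 217.3999786376953), (25.314424514770508, 16.82914161682129), 81.8698959350586) ray [0.5685 0.2508 0.061 ] depth [0.5674 0.2509 0.0595]
scene tray red 542 [ 0.5496 -0.3134  0.03  ] [ 0.5507 -0.314   0.0313]
scene tray yellow 677 [ 0.4387 -0.294   0.03  ] [ 0.4414 -0.2857  0.0186]
scene tray blue 417 [ 0.544  -0.1988  0.03  ] [ 0.5452 -0.1997  0.0315]
scene tray green 1250 [ 0.4126 -0.1849  0.03  ] [ 0.3907 -0.1948  0.002 ]
white all 841 ((264.5, 284.0), (69.0, 30.0), 0.0)
blade 447 ((264.39300537109375, 289.55242919921875), (68.8572998046875, 22.930402755737305), 7.594643592834473) [0.3983 0.2013 0.008 ] [0.3981 0.2039 0.0078]
handle 140 269.3857142857143 286.82142857142856 [0.3908 0.135  0.012 ]
```

View pics/rack_top.png

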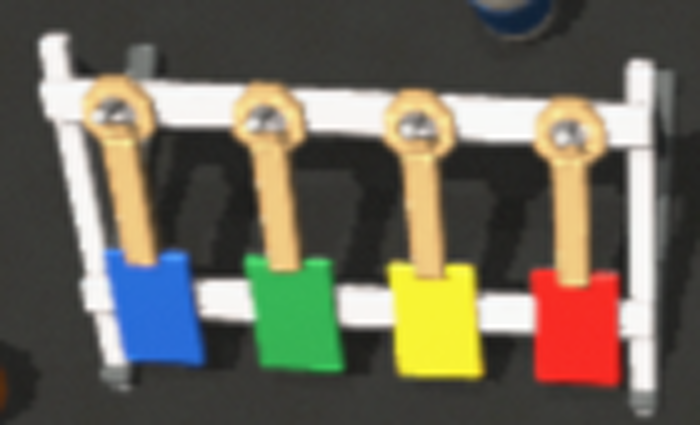

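View pics/rack_sc.png

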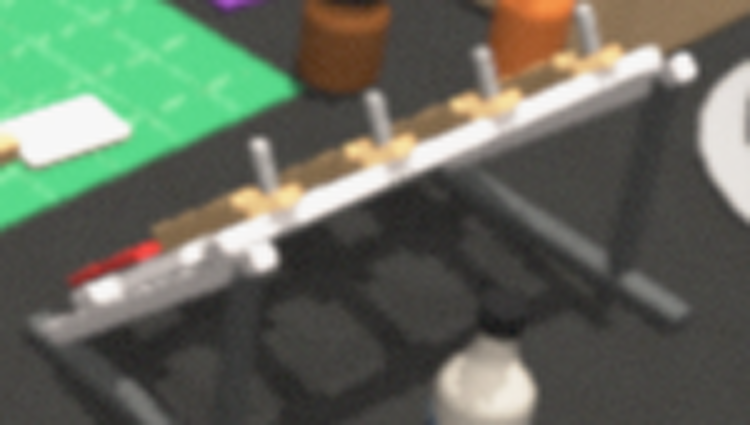

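The crops show all four rings on their pegs. In the top view the peg tips are near (188,177), (217.5,179), (248,180) and (278.6,181.6). In the scene view they are near (457,217), (436,225), (415,234) and (392,244). I'll triangulate these next, and also measure the white paddle and the lamp.

```bash
python3 - <<'E'
from h import *
def tri(a,b):
    L=[]
    for n,(u,v) in(("top",a),("scene",b)):
        f,cx,cy,T=cal(n); d=T[:3,:3]@np.array([(u-cx)/f,(v-cy)/f,1]); L.append((T[:3,3],d/np.linalg.norm(d)))
    (o,d),(q,e)=L; s=np.linalg.lstsq(np.c_[d,-e],q-o,rcond=None)[0]; A,B=o+d*s[0],q+e*s[1]; return (A+B)/2,np.linalg.norm(A-B)
for a,b in(((278.6,181.5),(392,244)),((248,180.2),(415,234)),((217.5,179),(436.4,225)),((187.5,177.5),(457,217))): print("peg",*tri(a,b))
p,d=(np.load("top0.npz")[k] for k in "pd"); W=cloud("top",d); h,s,v=cv2.split(cv2.cvtColor(p,cv2.COLOR_RGB2HSV))
# handle centre lines on the rack, wood colour
for c,u0 in zip(("blue","green","yellow","red"),(197,224,252,280)):
    o=np.zeros(h.shape,bool); o[188:206,u0-14:u0+10]=1; m=o&(h>8)&(h<24)&(s>50)&(v>120); P=W[m]; print(c,m.sum(),"handle mid",P.mean(0),"slope y/x",np.polyfit(P[:,0],P[:,1],1)[0],"z at mid",np.polyfit(P[:,0],P[:,2],1))
o=np.zeros(h.shape,bool); o[270:300,228:300]=1; o&=(W[...,2]>.004)&(W[...,2]<.03)
bl=o&(s<70)&(v>150); vv,uu=np.nonzero(bl); k=cv2.minAreaRect(np.c_[uu,vv][uu<262].astype(np.float32)); print("blade px",k, ray("top",*k[0],.008))
wd=o&(h>8)&(h<30)&(s>70); vv,uu=np.nonzero(wd); a=uu<280; print("handle px",uu[a].mean(),vv[a].mean(),ray("top",uu[a].mean(),vv[a].mean(),.014)," ring",ray("top",uu[~a].mean(),vv[~a].mean(),.008))
ob=np.zeros(h.shape,bool); ob[268:290,380:402]=1; m=ob&(h<16)&(s>150); vv,uu=np.nonzero(m); print("ball",m.sum(),uu.mean(),vv.mean(),ray("top",uu.mean(),vv.mean(),.092),W[m].max(0))
ob=np.zeros(h.shape,bool); ob[264:295,355:400]=1; m=ob&(W[...,2]>.018)&(W[...,2]<.03); print("base",np.c_[W[m].min(0),W[m].max(0)],W[m].mean(0))
cv2.imwrite("pics/white.png",cv2.resize(p[262:305,225:405,::-1],None,fx=4.4,fy=4.4,interpolation=cv2.INTER_CUBIC))
E
```

```text
peg [0.64   0.0974 0.1725] 0.0007820065068943165
peg [0.643  0.1704 0.1736] 0.0018224996394886068
peg [0.646  0.2433 0.1736] 0.0023377051875927146
peg [0.6502 0.3158 0.1727] 0.0037521799281629597
blue 128 handle mid [0.6146 0.3227 0.1164] slope y/x 1.1681730092558829 z at mid [-3.4986  2.2666]
green 126 handle mid [0.6152 0.2502 0.1136] slope y/x -0.031221707758471676 z at mid [ 0.9237 -0.4546]
yellow 127 handle mid [0.6151 0.176  0.1162] slope y/x -0.02712774646974767 z at mid [ 0.8175 -0.3866]
red 130 handle mid [0.6159 0.1023 0.1147] slope y/x 0.02985269240110826 z at mid [-0.4721  0.4055]
blade px ((243.30770874023438, 285.4615478515625), (26.279563903808594, 21.96500587463379), 11.309932708740234) [0.3941 0.2058 0.008 ]
handle px 267.81666666666666 286.60833333333335 [0.3913 0.1389 0.014 ]  ring [0.3875 0.1032 0.008 ]
ball 29 389.51724137931035 276.86206896551727 [ 0.417  -0.1753  0.092 ] [ 0.4264 -0.0133  1.1897]
base [[ 0.3888  0.4394]
 [-0.1735 -0.1041]
 [ 0.0187  0.03  ]] [ 0.4138 -0.1362  0.0247]
```

View pics/white.png

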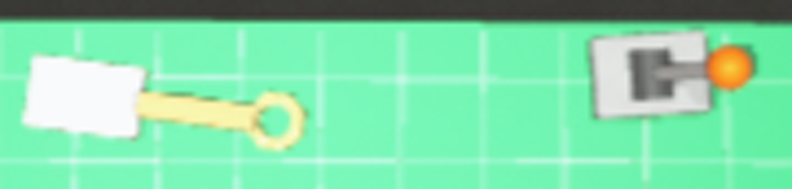

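The peg tips come out at z = 0.173, with 0.073–0.074 m pitch. The blade centres are at z ≈ 0.06, as they must be. The white paddle has its blade at (0.394, 0.206) and its ring at (0.3875, 0.103), 103 mm apart, so the blade centre needs refining later. The switch base is at (0.414, −0.138), and its ball leans to −y. I'll move to the red paddle first.

```bash
python3 -c "
from h import *
go(.5935,.1025,.24,np.radians(-2.4))"
```

```text
shift [ 1.9963 -1.8653 -0.0039] turn 0.0511 | heading 15.98 pos [ 0.1718 -0.6003  0.238 ] t 0.1
```

Emit:
send_rows:
  rows: "0.1 -0.09 0 0.01;0.2 -0.18 0 0.02;0.3 -0.27 0 0.03;0.4 -0.36 0 0.04;0.5 -0.45 0 0.051;0.6 -0.54 0 0.051;0.7 -0.63 0 0.051;0.8 -0.72 0 0.051;0.9 -0.81 0 0.051;1 -0.9 0 0.051"
  jaw: 0.09
  force: 20

```text
clock: 0.93
tool_pos: [0.3866, -0.2569, 0.2386]
eef_rot: [1.0, -0.021, -0.0, -0.0]
contact_force: [-0.2, -0.0, 0.0]
opening: 0.452
finger_force: 0.0
```

```bash
python3 -c "
from h import *
go(.5935,.1025,.22,np.radians(-2.4)); print(sensors.get_state()['opening'])"
```

```text
shift [ 0.6389 -1.2257  0.062 ] turn 0.0 | heading -2.39 pos [ 0.3866 -0.2569  0.2386] t 0.9
0.45179047814585344
```

Emit:
send_rows:
  rows: "0.05 -0.1 0 0;0.1 -0.2 0 0;0.16 -0.31 0 0;0.22 -0.42 0 0;0.28 -0.53 0 0;0.34 -0.64 0 0;0.4 -0.75 0 0;0.45 -0.86 0 0;0.5 -0.95 0 0;0.52 -1 0 0"

```text
clock: 1.77
tool_pos: [0.5562, 0.0396, 0.2384]
eef_rot: [1.0, -0.018, 0.001, -0.001]
contact_force: [0.4, 0.5, -0.2]
opening: 0.456
finger_force: 0.0
```

Emit:
send_rows:
  rows: "0 0 0 0;0 0 0 0"

```text
clock: 1.93
tool_pos: [0.5541, 0.035, 0.2382]
eef_rot: [1.0, -0.02, -0.001, 0.0]
contact_force: [0.1, -0.9, -0.5]
opening: 0.455
finger_force: 0.0
```

```bash
python3 -c "
from h import *
go(.5935,.1025,.088,np.radians(-2.4))"
```

```text
shift [ 0.123  -0.2302  0.5004] turn 0.0004 | heading -2.27 pos [0.5541 0.035  0.2382] t 1.9
```

Emit:
send_rows:
  rows: "0.06 -0.12 0 0;0.123 -0.23 0 0;0.123 -0.23 0.1 0;0.123 -0.23 0.2 0;0.123 -0.23 0.3 0;0.123 -0.23 0.38 0;0.123 -0.23 0.44 0;0.123 -0.23 0.48 0;0.123 -0.23 0.5 0;0.123 -0.23 0.5 0"

```text
clock: 2.77
tool_pos: [0.5935, 0.1003, 0.0879]
eef_rot: [1.0, -0.022, -0.001, 0.001]
contact_force: [0.9, -0.6, 0.6]
opening: 0.456
finger_force: 0.0
```

```bash
python3 -c "
from h import *
go(.5935,.1025,.088,np.radians(-2.4)); print(sensors.get_state()['contact_force'])
for n in('scene','top'):
    p,d=eyes.snapshot(n); c=p[200:290,340:460] if n=='scene' else p[160:250,240:360]
    cv2.imwrite(f'pics/g1{n}.png',cv2.resize(c[:,:,::-1],None,fx=4,fy=4)) 
a=[cv2.imread(f'pics/g1{n}.png') for n in('scene','top')]; cv2.imwrite('pics/g1.png',cv2.resize(np.hstack(a),None,fx=.83,fy=.83))"
```

```text
shift [-0.0003 -0.0072 -0.0005] turn -0.0002 | heading -2.48 pos [0.5935 0.1003 0.0879] t 2.8
[ 0.9262 -0.5873  0.6482]
```

View pics/g1.png

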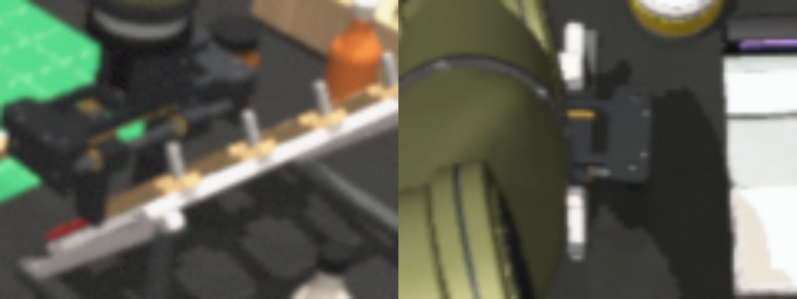

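The gripper straddles the red handle. Its body is clear of the pegs and no contact force shows. I'll close on the handle now.

Emit:
send_rows:
  rows: "0 -0.007 0 0;0 -0.007 0 0;0 -0.007 0 0;0 -0.007 0 0;0 -0.007 0 0;0 -0.007 0 0"
  jaw: 1
  force: 25

```text
clock: 3.37
tool_pos: [0.5946, 0.1041, 0.0893]
eef_rot: [1.0, -0.021, 0.0, -0.0]
contact_force: [-0.8, 0.7, 4.4]
opening: 0.179
finger_force: 24.9
```

Emit:
send_rows:
  rows: "-0.017 0 -0.029 0;-0.034 0 -0.058 0;-0.05 0 -0.087 0;-0.067 0 -0.115 0;-0.084 0 -0.144 0;-0.1 0 -0.173 0;-0.13 0 -0.23 0;-0.15 0 -0.33 0;-0.15 0 -0.43 0;-0.15 0 -0.5 0"

```text
clock: 4.2
tool_pos: [0.5489, 0.1061, 0.2416]
eef_rot: [1.0, -0.021, 0.001, -0.0]
contact_force: [0.8, -0.9, -0.9]
opening: 0.179
finger_force: 24.9
```

```bash
python3 -c "
from h import *
go(.5935,.1025,.088,np.radians(-2.4))
for n in('scene','top'):
    p,d=eyes.snapshot(n); c=p[150:280,300:480] if n=='scene' else p[130:260,200:380]
    cv2.imwrite(f'pics/g2{n}.png',c[:,:,::-1]) 
a=[cv2.imread(f'pics/g2{n}.png') for n in('scene','top')]; cv2.imwrite('pics/g2.png',cv2.resize(np.hstack(a),None,fx=2.2,fy=2.2))"
```

```text
shift [0.1481 0.006  0.5122] turn 0.0001 | heading -2.36 pos [0.5489 0.1061 0.2416] t 4.2
```

View pics/g2.png

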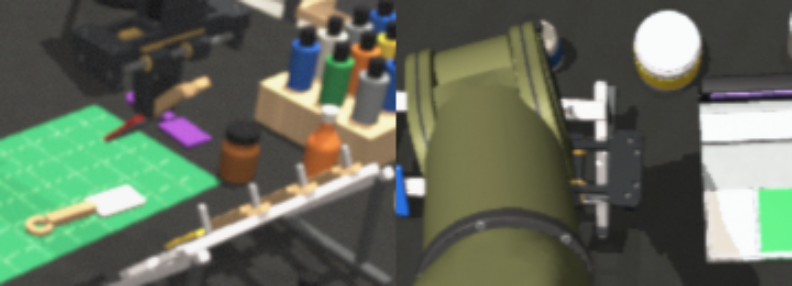

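The red paddle is off its peg and hangs from the fingers at about 45°. I'll carry it to the red bay and stop above the walls.

```bash
python3 -c "
from h import *
go(.5695,-.315,.12,np.radians(3))"
```

```text
shift [0.1167 1.4018 0.4074] turn -0.015 | heading -2.39 pos [0.5511 0.1064 0.2429] t 4.3
```

Emit:
send_rows:
  rows: "0.01 0.06 0 -0.003;0.02 0.14 0 -0.006;0.03 0.24 0 -0.01;0.04 0.36 0 -0.015;0.05 0.48 0 -0.015;0.06 0.6 0 -0.015;0.07 0.72 0 -0.015;0.08 0.84 0 -0.015;0.09 0.94 0 -0.015;0.1 1 0 -0.015"

```text
clock: 5.13
tool_pos: [0.5648, -0.2, 0.2378]
eef_rot: [1.0, 0.024, -0.001, 0.001]
contact_force: [0.7, -0.7, -0.4]
opening: 0.181
finger_force: 24.9
```

Emit:
send_rows:
  rows: "0 0.1 0 0;0 0.2 0 0;0 0.3 0 0;0 0.38 0.05 0;0 0.4 0.12 0;0 0.4 0.2 0;0 0.4 0.28 0;0 0.4 0.34 0;0 0.4 0.34 0;0 0.4 0.34 0"

```text
clock: 5.97
tool_pos: [0.5719, -0.3142, 0.1354]
eef_rot: [1.0, 0.026, -0.002, -0.001]
contact_force: [0.4, -0.4, 0.0]
opening: 0.182
finger_force: 24.9
```

```bash
python3 -c "
from h import *
go(.5695,-.315,.092,np.radians(3))"
```

```text
shift [-0.0076  0.0025  0.1447] turn 0.0001 | heading 3.03 pos [ 0.5719 -0.3142  0.1354] t 6.0
```

Emit:
send_rows:
  rows: "-0.008 0.002 0.03 0;-0.008 0.002 0.06 0;-0.008 0.002 0.09 0;-0.008 0.002 0.11 0;-0.008 0.002 0.125 0;-0.008 0.002 0.135 0;-0.008 0.002 0.145 0;-0.008 0.002 0.15 0;-0.008 0.002 0.155 0;-0.008 0.002 0.155 0"
  force: 8

```text
clock: 6.8
tool_pos: [0.5708, -0.3157, 0.0901]
eef_rot: [1.0, 0.026, -0.0, 0.0]
contact_force: [1.1, 0.7, -1.3]
opening: 0.182
finger_force: 8.0
```

```bash
python3 -c "
from h import *
go(.5695,-.315,.089,np.radians(3))
p,d=eyes.snapshot('scene'); cv2.imwrite('pics/g3.png',cv2.resize(p[260:370,180:330,::-1],None,fx=5,fy=5))"
```

```text
shift [-0.0042 -0.0024  0.0037] turn 0.0001 | heading 3.02 pos [ 0.5708 -0.3157  0.0901] t 6.8
```

View pics/g3.png

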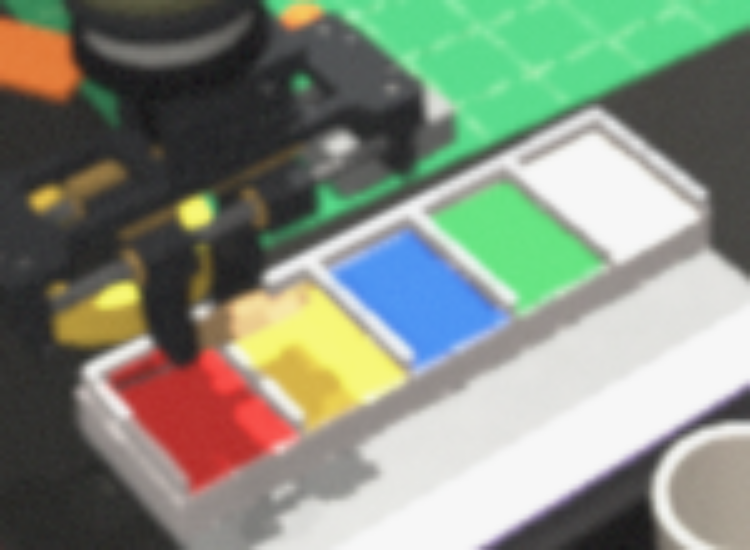

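The blade tip is inside the red pocket at its near end. I'll pivot the paddle down along an arc about the tip.

Emit:
send_rows:
  rows: "0.01 0 0.01 0;0.033 0 0.03 0;0.048 0 0.05 0;0.06 0 0.067 0;0.072 0 0.087 0;0.083 0 0.107 0;0.09 0 0.125 0;0.097 0 0.143 0;0.098 0 0.147 0;0.098 0 0.147 0"

```text
clock: 7.68
tool_pos: [0.5996, -0.3138, 0.0453]
eef_rot: [1.0, 0.026, -0.001, -0.0]
contact_force: [-0.2, 0.3, -0.7]
opening: 0.183
finger_force: 8.0
```

Emit:
send_rows:
  rows: "0 0 0 0;0 0 0 0;0 0 0 0;0 0 0 0;0 0 -0.05 0;0 0 -0.12 0;0 0 -0.2 0;-0.1 0 -0.3 0;-0.2 0 -0.4 0;-0.3 0 -0.45 0"
  jaw: 0.2

```text
clock: 8.52
tool_pos: [0.5112, -0.3195, 0.1854]
eef_rot: [1.0, 0.027, 0.003, 0.002]
contact_force: [-0.1, -1.6, 0.3]
opening: 0.399
finger_force: 0.0
```

```bash
python3 -c "
from h import *
go(.5972,.1767,.24,np.radians(-2.4))
p,d=eyes.snapshot('scene'); q,e=eyes.snapshot('top')
cv2.imwrite('pics/g4.png',cv2.resize(np.hstack([p[270:400,180:360,::-1],q[150:280,330:490,::-1]]),None,fx=2.3,fy=2.3))"
```

```text
shift [ 0.3755 -1.6358 -0.1856] turn 0.0152 | heading 3.06 pos [ 0.5112 -0.3195  0.1854] t 8.5
```

View pics/g4.png

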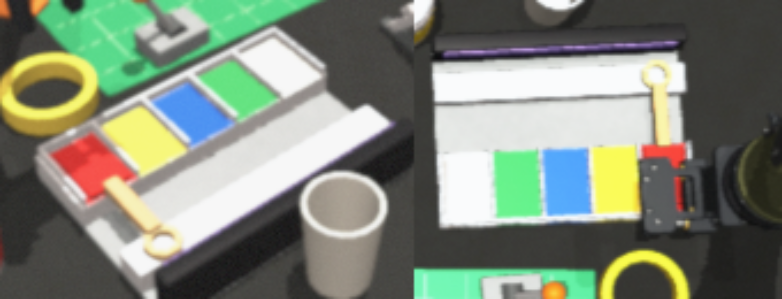

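The red paddle lies flat in its pocket with its eyelet on the rail. Yellow is next.

Emit:
send_rows:
  rows: "0.02 -0.06 -0.05 0.003;0.05 -0.16 -0.1 0.008;0.1 -0.28 -0.15 0.015;0.15 -0.4 -0.19 0.015;0.2 -0.52 -0.19 0.015;0.24 -0.64 -0.19 0.015;0.28 -0.76 -0.19 0.015;0.32 -0.88 -0.19 0.015;0.36 -0.97 -0.19 0.015;0.37 -1 -0.19 0.015"
  jaw: 0.09

```text
clock: 9.45
tool_pos: [0.6072, -0.0054, 0.2387]
eef_rot: [1.0, -0.016, 0.001, -0.002]
contact_force: [0.7, 0.4, 0.3]
opening: 0.456
finger_force: 0.0
```

Emit:
send_rows:
  rows: "0 -0.12 0 0;0 -0.24 0 0;0 -0.36 0 0;0 -0.48 0 0;0 -0.57 0 0;0 -0.6 0 0;0 -0.6 0 0"

```text
clock: 10.03
tool_pos: [0.6125, 0.1698, 0.2382]
eef_rot: [1.0, -0.018, 0.0, -0.001]
contact_force: [-0.1, -1.1, 0.4]
opening: 0.455
finger_force: 0.0
```

```bash
python3 -c "
from h import *
go(.597,.1777,.088,np.radians(-2.4))"
```

```text
shift [-0.0527 -0.0235  0.5008] turn 0.0008 | heading -2.1 pos [0.6125 0.1698 0.2382] t 10.0
```

Emit:
send_rows:
  rows: "-0.03 -0.01 0 0.001;-0.053 -0.024 0.02 0.001;-0.053 -0.024 0.1 0.001;-0.053 -0.024 0.2 0.001;-0.053 -0.024 0.3 0.001;-0.053 -0.024 0.4 0.001;-0.053 -0.024 0.46 0.001;-0.053 -0.024 0.49 0.001;-0.053 -0.024 0.5 0.001;-0.053 -0.024 0.5 0.001"

```text
clock: 10.87
tool_pos: [0.5971, 0.173, 0.0881]
eef_rot: [1.0, -0.025, -0.0, 0.0]
contact_force: [0.8, 0.3, 0.1]
opening: 0.452
finger_force: 0.0
```

```bash
python3 -c "
from h import *
go(.597,.1777,.088,np.radians(-2.4)); print(sensors.get_state()['contact_force'])"
```

```text
shift [-0.001  -0.0155  0.0002] turn -0.0012 | heading -2.83 pos [0.5971 0.173  0.0881] t 10.9
[0.7804 0.2859 0.053 ]
```

Emit:
send_rows:
  rows: "0 -0.01 0 0;0 -0.015 0 -0.001;0 -0.015 0 -0.001;0 -0.015 0 -0.001;0 -0.015 0 -0.001;0 -0.015 0 -0.001;0 -0.015 0 -0.001"
  jaw: 1
  force: 25

```text
clock: 11.45
tool_pos: [0.598, 0.1791, 0.0891]
eef_rot: [1.0, -0.021, 0.001, -0.0]
contact_force: [-1.6, 0.8, 5.7]
opening: 0.175
finger_force: 25.0
```

Emit:
send_rows:
  rows: "-0.017 0 -0.029 0;-0.034 0 -0.058 0;-0.05 0 -0.087 0;-0.067 0 -0.115 0;-0.084 0 -0.144 0;-0.1 0 -0.173 0;-0.13 0 -0.23 0;-0.15 0 -0.33 0;-0.15 0 -0.43 0;-0.15 0 -0.52 0"

```text
clock: 12.28
tool_pos: [0.5513, 0.1807, 0.2461]
eef_rot: [1.0, -0.02, -0.0, 0.0]
contact_force: [0.6, 0.1, -0.4]
opening: 0.172
finger_force: 25.0
```

```bash
python3 -c "
from h import *
go(.5665,-.258,.12,np.radians(3))"
```

```text
shift [0.1107 1.459  0.4205] turn -0.0149 | heading -2.35 pos [0.5513 0.1807 0.2461] t 12.3
```

Emit:
send_rows:
  rows: "0.01 0.06 0 -0.003;0.02 0.14 0 -0.006;0.03 0.24 0 -0.01;0.04 0.36 0 -0.015;0.05 0.48 0 -0.015;0.06 0.6 0 -0.015;0.07 0.72 0 -0.015;0.08 0.84 0 -0.015;0.09 0.94 0 -0.015;0.1 1 0 -0.015"

```text
clock: 13.12
tool_pos: [0.5685, -0.1253, 0.2447]
eef_rot: [1.0, 0.024, -0.0, 0.001]
contact_force: [0.6, -0.9, -0.0]
opening: 0.184
finger_force: 25.0
```

Emit:
send_rows:
  rows: "-0.01 0.1 0 0;-0.01 0.2 0 0;-0.01 0.3 0 0;-0.01 0.4 0 0;-0.01 0.45 0.06 0;-0.01 0.46 0.14 0;-0.01 0.46 0.22 0;-0.01 0.46 0.3 0;-0.01 0.46 0.36 0;-0.01 0.46 0.38 0"

```text
clock: 13.95
tool_pos: [0.5719, -0.2572, 0.1276]
eef_rot: [1.0, 0.026, -0.003, -0.001]
contact_force: [-1.2, 0.4, -0.5]
opening: 0.182
finger_force: 25.0
```

```bash
python3 -c "
from h import *
go(.5665,-.258,.0895,np.radians(3))"
```

```text
shift [-0.0175  0.0021  0.1272] turn 0.0001 | heading 3.03 pos [ 0.5719 -0.2572  0.1276] t 13.9
```

Emit:
send_rows:
  rows: "-0.017 0.002 0.02 0;-0.017 0.002 0.04 0;-0.017 0.002 0.06 0;-0.017 0.002 0.08 0;-0.017 0.002 0.095 0;-0.017 0.002 0.11 0;-0.017 0.002 0.12 0;-0.017 0.002 0.127 0;-0.017 0.002 0.127 0"
  force: 8

```text
clock: 14.7
tool_pos: [0.569, -0.2591, 0.0916]
eef_rot: [1.0, 0.026, -0.0, -0.0]
contact_force: [0.1, -0.6, -0.7]
opening: 0.183
finger_force: 8.0
```

Emit:
send_rows:
  rows: "0.01 0 0.01 0;0.033 0 0.03 0;0.048 0 0.05 0;0.06 0 0.067 0;0.072 0 0.087 0;0.083 0 0.107 0;0.09 0 0.125 0;0.097 0 0.143 0;0.098 0 0.147 0;0.098 0 0.147 0"

```text
clock: 15.53
tool_pos: [0.598, -0.2574, 0.0471]
eef_rot: [1.0, 0.026, -0.001, -0.0]
contact_force: [0.4, -0.1, -0.3]
opening: 0.181
finger_force: 8.0
```

Emit:
send_rows:
  rows: "0 0 0 0;0 0 0 0;0 0 0 0;0 0 0 0;0 0 -0.05 0;0 0 -0.12 0;0 0 -0.22 0;0 -0.1 -0.34 0;0 -0.2 -0.46 0;0 -0.32 -0.58 0"
  jaw: 0.2

```text
clock: 16.37
tool_pos: [0.5941, -0.1756, 0.2109]
eef_rot: [1.0, 0.025, 0.001, 0.0]
contact_force: [-0.5, -0.2, 0.7]
opening: 0.398
finger_force: 0.0
```

```bash
python3 -c "
from h import *
go(.5993,.2510,.24,np.radians(-2.4))"
```

```text
shift [ 0.089  -1.4192 -0.0983] turn 0.0147 | heading 2.88 pos [ 0.5941 -0.1756  0.2109] t 16.4
```

Emit:
send_rows:
  rows: "0.01 -0.1 -0.03 0.003;0.02 -0.2 -0.06 0.008;0.03 -0.3 -0.067 0.0147;0.04 -0.42 -0.067 0.0147;0.05 -0.54 -0.067 0.0147;0.06 -0.66 -0.067 0.0147;0.07 -0.78 -0.067 0.0147;0.08 -0.9 -0.067 0.0147;0.08 -0.98 -0.067 0.0147;0.08 -1 -0.067 0.0147"
  jaw: 0.09

```text
clock: 17.2
tool_pos: [0.6015, 0.1327, 0.2291]
eef_rot: [1.0, -0.016, 0.0, -0.002]
contact_force: [0.8, 0.2, -0.3]
opening: 0.455
finger_force: 0.0
```

Emit:
send_rows:
  rows: "0 -0.1 0 0;0 -0.2 0 0;0 -0.3 0 0;0 -0.36 0 0;0 -0.38 0 0;0 -0.38 0 0;0 -0.38 0 0"

```text
clock: 17.78
tool_pos: [0.6073, 0.2369, 0.2283]
eef_rot: [1.0, -0.021, 0.0, 0.001]
contact_force: [-0.1, 0.1, 0.1]
opening: 0.458
finger_force: 0.0
```

```bash
python3 -c "
from h import *
go(.5993,.2510,.088,np.radians(-2.4))"
```

```text
shift [-0.0288 -0.0467  0.4677] turn 0.0 | heading -2.39 pos [0.6073 0.2369 0.2283] t 17.8
```

Emit:
send_rows:
  rows: "-0.02 -0.03 0 0;-0.029 -0.05 0.02 0;-0.029 -0.05 0.1 0;-0.029 -0.05 0.2 0;-0.029 -0.05 0.3 0;-0.029 -0.05 0.38 0;-0.029 -0.05 0.43 0;-0.029 -0.05 0.46 0;-0.029 -0.05 0.468 0;-0.029 -0.05 0.468 0"

```text
clock: 18.62
tool_pos: [0.5986, 0.2545, 0.0873]
eef_rot: [1.0, -0.02, -0.0, 0.0]
contact_force: [-0.6, -0.3, 0.4]
opening: 0.459
finger_force: 0.0
```

```bash
python3 -c "
from h import *
go(.5993,.2510,.088,np.radians(-2.4)); print(sensors.get_state()['contact_force'])"
```

```text
shift [ 0.0027  0.0116 -0.0024] turn 0.0003 | heading -2.29 pos [0.5986 0.2545 0.0873] t 18.6
[-0.5728 -0.2597  0.3733]
```

Emit:
send_rows:
  rows: "0.002 0.01 -0.002 0;0.002 0.01 -0.002 0;0.002 0.01 -0.002 0;0.002 0.01 -0.002 0;0.002 0.01 -0.002 0;0.002 0.01 -0.002 0;0.002 0.01 -0.002 0"
  jaw: 1
  force: 25

```text
clock: 19.2
tool_pos: [0.5998, 0.2518, 0.089]
eef_rot: [1.0, -0.02, 0.001, -0.0]
contact_force: [-1.0, -0.4, 5.4]
opening: 0.173
finger_force: 25.0
```

Emit:
send_rows:
  rows: "-0.017 0 -0.029 0;-0.034 0 -0.058 0;-0.05 0 -0.087 0;-0.067 0 -0.115 0;-0.084 0 -0.144 0;-0.1 0 -0.173 0;-0.13 0 -0.23 0;-0.15 0 -0.33 0;-0.15 0 -0.43 0;-0.15 0 -0.52 0"

```text
clock: 20.03
tool_pos: [0.5531, 0.2536, 0.2462]
eef_rot: [1.0, -0.019, -0.0, -0.0]
contact_force: [1.1, -0.3, -0.7]
opening: 0.176
finger_force: 25.0
```

```bash
python3 -c "
from h import *
go(.5605,-.144,.12,np.radians(3))"
```

```text
shift [0.0765 1.3235 0.4205] turn -0.0145 | heading -2.23 pos [0.5531 0.2536 0.2462] t 20.0
```

Emit:
send_rows:
  rows: "0.01 0.06 0 -0.003;0.02 0.14 0 -0.006;0.03 0.24 0 -0.01;0.04 0.36 0 -0.015;0.05 0.48 0 -0.015;0.055 0.6 0 -0.015;0.06 0.72 0 -0.015;0.065 0.84 0 -0.015;0.07 0.94 0 -0.015;0.075 1 0 -0.015"

```text
clock: 20.87
tool_pos: [0.5636, -0.052, 0.2447]
eef_rot: [1.0, 0.025, -0.0, 0.001]
contact_force: [0.0, 0.2, -0.6]
opening: 0.18
finger_force: 25.0
```

Emit:
send_rows:
  rows: "-0.015 0.1 0 0;-0.015 0.2 0 0;-0.015 0.28 0 0;-0.015 0.32 0.06 0;-0.015 0.325 0.14 0;-0.015 0.325 0.22 0;-0.015 0.325 0.3 0;-0.015 0.325 0.36 0;-0.015 0.325 0.38 0;-0.015 0.325 0.38 0"

```text
clock: 21.7
tool_pos: [0.5644, -0.1443, 0.1292]
eef_rot: [1.0, 0.027, -0.002, -0.0]
contact_force: [-0.6, 1.2, -0.3]
opening: 0.172
finger_force: 25.0
```

```bash
python3 -c "
from h import *
go(.5605,-.144,.0895,np.radians(3))"
```

```text
shift [-0.0126 -0.0015  0.1323] turn 0.0004 | heading 3.14 pos [ 0.5644 -0.1443  0.1292] t 21.7
```

Emit:
send_rows:
  rows: "-0.013 -0.001 0.02 0;-0.013 -0.001 0.04 0;-0.013 -0.001 0.06 0;-0.013 -0.001 0.08 0;-0.013 -0.001 0.1 0;-0.013 -0.001 0.115 0;-0.013 -0.001 0.125 0;-0.013 -0.001 0.13 0;-0.013 -0.001 0.13 0"
  force: 8

```text
clock: 22.45
tool_pos: [0.5617, -0.1447, 0.0907]
eef_rot: [1.0, 0.027, -0.0, -0.0]
contact_force: [-0.9, -0.8, -0.7]
opening: 0.18
finger_force: 8.0
```

Emit:
send_rows:
  rows: "0.01 0 0.01 0;0.033 0 0.03 0;0.048 0 0.05 0;0.06 0 0.067 0;0.072 0 0.087 0;0.083 0 0.107 0;0.09 0 0.125 0;0.097 0 0.143 0;0.098 0 0.147 0;0.098 0 0.147 0"

```text
clock: 23.28
tool_pos: [0.5905, -0.143, 0.0463]
eef_rot: [1.0, 0.027, -0.001, -0.0]
contact_force: [-0.7, 0.1, -1.0]
opening: 0.181
finger_force: 8.0
```

Emit:
send_rows:
  rows: "0 0 0 0;0 0 0 0;0 0 0 0;0 0 0 0;0 0 -0.05 0;0 0 -0.12 0;0 0 -0.22 0;0 -0.1 -0.34 0;0 -0.2 -0.46 0;0 -0.32 -0.58 0"
  jaw: 0.2

```text
clock: 24.12
tool_pos: [0.5864, -0.061, 0.2089]
eef_rot: [1.0, 0.026, 0.0, 0.0]
contact_force: [0.7, -0.6, 0.4]
opening: 0.402
finger_force: 0.0
```

```bash
python3 -c "
from h import *
go(.6025,.3240,.24,np.radians(-2.4))"
```

```text
shift [ 0.1205 -1.2788 -0.1044] turn 0.015 | heading 2.99 pos [ 0.5864 -0.061   0.2089] t 24.1
```

Emit:
send_rows:
  rows: "0.01 -0.1 -0.03 0.003;0.02 -0.2 -0.06 0.008;0.03 -0.3 -0.067 0.015;0.04 -0.42 -0.067 0.015;0.05 -0.54 -0.067 0.015;0.06 -0.66 -0.067 0.015;0.07 -0.78 -0.067 0.015;0.08 -0.9 -0.067 0.015;0.09 -0.98 -0.067 0.015;0.09 -1 -0.067 0.015"
  jaw: 0.09

```text
clock: 24.95
tool_pos: [0.596, 0.2473, 0.2269]
eef_rot: [1.0, -0.016, -0.0, -0.002]
contact_force: [-0.4, 0.6, -0.3]
opening: 0.455
finger_force: 0.0
```

Emit:
send_rows:
  rows: "0 -0.1 0 0;0 -0.18 0 0;0 -0.23 0 0;0 -0.23 0 0;0 -0.23 0 0;0 -0.23 0 0"

```text
clock: 25.45
tool_pos: [0.6005, 0.3061, 0.2271]
eef_rot: [1.0, -0.021, 0.0, 0.001]
contact_force: [0.9, -0.1, 0.6]
opening: 0.453
finger_force: 0.0
```

```bash
python3 -c "
from h import *
go(.6025,.3240,.088,np.radians(-2.4))"
```

```text
shift [ 0.0039 -0.0609  0.4634] turn -0.0001 | heading -2.43 pos [0.6005 0.3061 0.2271] t 25.4
```

Emit:
send_rows:
  rows: "0.004 -0.03 0 0;0.004 -0.059 0.02 0;0.004 -0.059 0.1 0;0.004 -0.059 0.2 0;0.004 -0.059 0.3 0;0.004 -0.059 0.38 0;0.004 -0.059 0.43 0;0.004 -0.059 0.455 0;0.004 -0.059 0.463 0;0.004 -0.059 0.463 0"

```text
clock: 26.28
tool_pos: [0.6021, 0.3269, 0.088]
eef_rot: [1.0, -0.02, -0.0, 0.0]
contact_force: [0.2, 0.1, 0.1]
opening: 0.454
finger_force: 0.0
```

```bash
python3 -c "
from h import *
go(.6025,.3240,.088,np.radians(-2.4)); print(sensors.get_state()['contact_force'])"
```

```text
shift [ 0.0017  0.0095 -0.0001] turn 0.0003 | heading -2.29 pos [0.6021 0.3269 0.088 ] t 26.3
[0.1817 0.1275 0.1119]
```

Emit:
send_rows:
  rows: "0.001 0.009 0 0;0.001 0.009 0 0;0.001 0.009 0 0;0.001 0.009 0 0;0.001 0.009 0 0;0.001 0.009 0 0;0.001 0.009 0 0"
  jaw: 1
  force: 25

```text
clock: 26.87
tool_pos: [0.6026, 0.3243, 0.089]
eef_rot: [1.0, -0.02, 0.001, -0.0]
contact_force: [0.0, -0.8, 4.9]
opening: 0.179
finger_force: 25.0
```

Emit:
send_rows:
  rows: "-0.017 0 -0.029 0;-0.034 0 -0.058 0;-0.05 0 -0.087 0;-0.067 0 -0.115 0;-0.084 0 -0.144 0;-0.1 0 -0.173 0;-0.13 0 -0.23 0;-0.15 0 -0.33 0;-0.15 0 -0.43 0;-0.15 0 -0.52 0"

```text
clock: 27.7
tool_pos: [0.556, 0.3261, 0.2463]
eef_rot: [1.0, -0.019, -0.0, -0.0]
contact_force: [1.1, -0.3, -0.8]
opening: 0.18
finger_force: 25.0
```

```bash
python3 -c "
from h import *
go(.5635,-.201,.12,np.radians(3))"
```

```text
shift [0.0933 1.7548 0.4206] turn -0.0145 | heading -2.22 pos [0.556  0.3261 0.2463] t 27.7
```

Emit:
send_rows:
  rows: "0.01 0.06 0 -0.003;0.02 0.14 0 -0.006;0.03 0.24 0 -0.01;0.04 0.36 0 -0.015;0.05 0.48 0 -0.015;0.055 0.6 0 -0.015;0.06 0.72 0 -0.015;0.065 0.84 0 -0.015;0.07 0.94 0 -0.015;0.075 1 0 -0.015"

```text
clock: 28.53
tool_pos: [0.5667, 0.0204, 0.2448]
eef_rot: [1.0, 0.025, -0.0, 0.001]
contact_force: [-0.1, -1.0, -1.4]
opening: 0.18
finger_force: 25.0
```

Emit:
send_rows:
  rows: "-0.02 0.12 0 0;-0.03 0.24 0 0;-0.04 0.36 0 0;-0.04 0.48 0 0;-0.04 0.6 0 0;-0.04 0.7 0.02 0;-0.04 0.75 0.08 0;-0.04 0.75 0.18 0;-0.04 0.75 0.28 0;-0.04 0.75 0.34 0"

```text
clock: 29.37
tool_pos: [0.5662, -0.1997, 0.1401]
eef_rot: [1.0, 0.027, -0.002, -0.001]
contact_force: [-0.9, -0.3, -1.7]
opening: 0.174
finger_force: 25.0
```

```bash
python3 -c "
from h import *
go(.5635,-.2015,.0895,np.radians(3))"
```

```text
shift [-0.0087  0.0056  0.1687] turn 0.0002 | heading 3.09 pos [ 0.5662 -0.1997  0.1401] t 29.4
```

Emit:
send_rows:
  rows: "-0.008 0.005 0.02 0;-0.008 0.005 0.05 0;-0.008 0.005 0.08 0;-0.008 0.005 0.11 0;-0.008 0.005 0.13 0;-0.008 0.005 0.145 0;-0.008 0.005 0.153 0;-0.008 0.005 0.156 0;-0.008 0.005 0.156 0"
  force: 8

```text
clock: 30.12
tool_pos: [0.5658, -0.2018, 0.0955]
eef_rot: [1.0, 0.027, 0.0, 0.0]
contact_force: [-0.5, 0.1, -0.1]
opening: 0.179
finger_force: 8.0
```

Emit:
send_rows:
  rows: "0.01 0 0.01 0;0.033 0 0.03 0;0.048 0 0.05 0;0.06 0 0.067 0;0.072 0 0.087 0;0.083 0 0.107 0;0.09 0 0.125 0;0.097 0 0.143 0;0.098 0 0.147 0;0.098 0 0.147 0"

```text
clock: 30.95
tool_pos: [0.5946, -0.2, 0.0506]
eef_rot: [1.0, 0.027, -0.001, -0.0]
contact_force: [0.5, -0.6, 0.9]
opening: 0.179
finger_force: 12.3
```

Emit:
send_rows:
  rows: "0 0 0 0;0 0 0 0;0 0 0 0;0 0 0 0;0 0 -0.05 0;0 0 -0.12 0;0 0 -0.22 0;-0.1 -0.1 -0.34 0;-0.2 -0.2 -0.46 0;-0.3 -0.32 -0.5 0"
  jaw: 0.2

```text
clock: 31.78
tool_pos: [0.5214, -0.1317, 0.1904]
eef_rot: [1.0, 0.026, 0.002, 0.001]
contact_force: [0.8, -0.2, 0.4]
opening: 0.394
finger_force: 0.0
```

Emit:
send_rows:
  rows: "-0.1 0 0 0;-0.2 0.1 0 0;-0.3 0.15 0 0;-0.4 0.2 0 0;-0.4 0.2 0 0"

```text
clock: 32.2
tool_pos: [0.3968, -0.2004, 0.1882]
eef_rot: [1.0, 0.023, -0.004, 0.0]
contact_force: [-0.7, 0.5, -0.6]
opening: 0.397
finger_force: 0.0
```

```bash
python3 - <<'E'
from h import *
p,d=eyes.snapshot('top'); W=cloud('top',d); q,e=eyes.snapshot('scene'); V=cloud('scene',e)
cv2.imwrite('pics/g5.png',np.hstack([cv2.resize(p[140:310,220:470,::-1],(500,340)),cv2.resize(q[270:384,180:280+20,::-1],(298,340))]))
h,s,v=cv2.split(cv2.cvtColor(p,cv2.COLOR_RGB2HSV))
for c in HUE:
    m=mask(p,c,(338,205,456,246)); vv,uu=np.nonzero(m); print(c,m.sum(),np.median(W[m],0),"spread z",np.percentile(W[m][:,2],[10,90]))
o=np.zeros(h.shape,bool); o[262:305,215:310]=1
wd=o&(h>15)&(h<32)&(s>60)&(v>150); bl=o&(s<45)&(v>190)
P=[np.array([ray('top',a,b,z) for b,a in np.argwhere(m)]) for m,z in((wd,.012),(bl,.008))]
for k in P: print(len(k),k.mean(0),k.min(0),k.max(0))
go(0.4,0.12,.2)
E
```

```text
red 503 [ 0.551  -0.3158  0.037 ] spread z [0.0307 0.0399]
yellow 518 [ 0.5486 -0.2589  0.0371] spread z [0.0304 0.0401]
blue 519 [ 0.5474 -0.2019  0.0368] spread z [0.0301 0.0401]
green 483 [ 0.5424 -0.1439  0.0373] spread z [0.0312 0.0402]
174 [0.3901 0.1268 0.012 ] [0.3719 0.0716 0.012 ] [0.4008 0.171  0.012 ]
417 [0.3993 0.2048 0.008 ] [0.3744 0.0959 0.008 ] [0.4221 0.2416 0.008 ]
shift [ 0.0433 -1.059  -0.0391] turn 0 | heading 2.95 pos [ 0.4034 -0.1979  0.1884] t 32.3
```

View pics/g5.png

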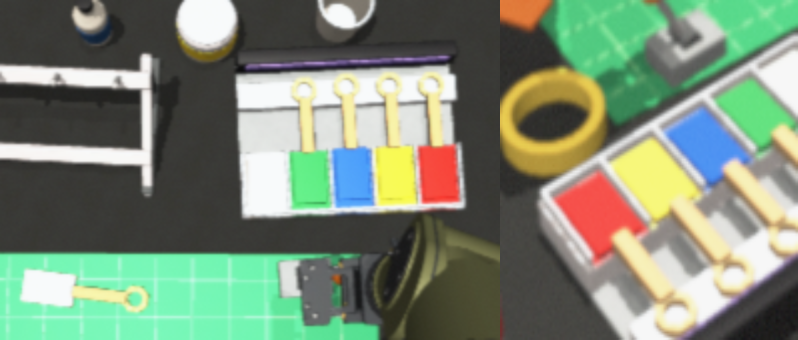

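All four coloured paddles lie flat. Their blade tops read z ≈ 0.037–0.040, against an expected 0.038. The white paddle is unmoved, with its blade at top-view (244.3,283.8) and its ring at (288,289.5). That spacing is 119 mm, as it should be. The handle heading is about −97°.

```bash
python3 -c "
from h import *
a=ray('top',244.3,283.8,.008); b=ray('top',288,289.5,.008); print(a,b,np.linalg.norm(a-b)); d=(b-a)/np.linalg.norm(b-a); yaw=np.arctan2(d[1],d[0]); g=a+.06*d
print(np.degrees(yaw),g,ray('top',266.5,286.7,.014),sensors.get_state()['q']); go(g[0],g[1],.12,yaw)"
```

```text
[0.3985 0.2033 0.008 ] [0.3838 0.0852 0.008 ] 0.11893404865282758
-97.09133201640005 [0.3911 0.1437 0.008 ] [0.391  0.1425 0.014 ] [ 0.3618  0.5564 -0.0132  2.1367  0.017   0.4486 -1.184 ]
shift [ 0.0179 -1.1396  0.2276] turn 0.2779 | heading 2.95 pos [ 0.4034 -0.1979  0.1884] t 32.3
```

Emit:
send_rows:
  rows: "0.01 -0.1 0 -0.0199;0.01 -0.2 0 -0.0398;0.01 -0.32 0 -0.0597;0.01 -0.44 0 -0.0796;0.01 -0.56 0 -0.0995;0.01 -0.68 0 -0.119;0.01 -0.8 0 -0.139;0.01 -0.9 0 -0.159;0.015 -0.97 0 -0.179;0.018 -1 0 -0.199"
  jaw: -0.2

```text
clock: 33.13
tool_pos: [0.3944, 0.1086, 0.1883]
eef_rot: [0.791, 0.612, 0.002, -0.001]
contact_force: [-0.3, 0.3, -0.9]
opening: 0.605
finger_force: 0.0
```

Emit:
send_rows:
  rows: "0 0 0 -0.02;0 0 0 -0.022;0 0 0 -0.022"

```text
clock: 33.38
tool_pos: [0.394, 0.1038, 0.188]
eef_rot: [0.752, 0.659, 0.0, -0.0]
contact_force: [0.3, 0.2, 0.7]
opening: 0.604
finger_force: 0.0
```

```bash
python3 - <<'E'
from h import *
p,d=eyes.snapshot('top'); cv2.imwrite('pics/g6.png',cv2.resize(p[255:310,200:320,::-1],None,fx=4,fy=4))
go(.391,.1433,.006,np.radians(82.9))
E
```

```text
shift [ 0.131  -0.0273  0.6067] turn -0.0015 | heading 82.37 pos [0.3938 0.1032 0.188 ] t 33.4
```

View pics/g6.png

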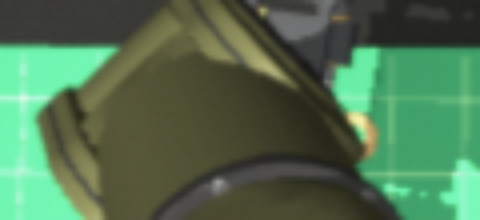

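The arm hides most of the paddle, but the ring edge shows where it was, at about (290,289). I'll descend.

Emit:
send_rows:
  rows: "0.06 -0.015 0.05 -0.001;0.131 -0.028 0.12 -0.001;0.131 -0.028 0.22 -0.001;0.131 -0.028 0.32 -0.001;0.131 -0.028 0.42 -0.001;0.131 -0.028 0.5 -0.001;0.131 -0.028 0.55 -0.001;0.131 -0.028 0.585 -0.001;0.131 -0.028 0.6 -0.001;0.131 -0.028 0.6 -0.001"

```text
clock: 34.27
tool_pos: [0.3794, 0.1284, 0.0267]
eef_rot: [0.748, 0.663, -0.028, 0.004]
contact_force: [0.4, -0.1, 1.1]
opening: 0.601
finger_force: 0.0
```

Emit:
send_rows:
  rows: "0 0 0 0;0 0 0 0;0 0 0 0;0 0 0 0;0 0 0 0;0 0 0 0;0 0 0 0;0 0 0 0"
  jaw: 1
  force: 25

```text
clock: 34.93
tool_pos: [0.379, 0.129, 0.0275]
eef_rot: [0.746, 0.665, -0.028, 0.004]
contact_force: [0.3, -0.4, 0.7]
opening: 0.02
finger_force: 0.0
```

The arm can't reach that low so near the base: it stopped at z = 0.027 and closed on nothing. The blade end is farther out, so I'll grip across the blade, set the paddle down farther out with its handle turned away, and regrasp by the handle.

Emit:
send_rows:
  rows: "0 0 -0.1 0;0 0 -0.2 0;0 0 -0.3 0;0 0 -0.38 0;0 0 -0.4 0;0 0 -0.4 0"
  jaw: -0.6

```text
clock: 35.43
tool_pos: [0.3848, 0.1352, 0.1499]
eef_rot: [0.747, 0.665, -0.025, 0.004]
contact_force: [0.2, -0.3, 0.3]
opening: 0.447
finger_force: 0.0
```

```bash
python3 - <<'E'
from h import *
s=sensors.get_state(); print(s['q'],s['opening'],s['contact_force'])
q,e=eyes.snapshot('scene'); V=cloud('scene',e); cv2.imwrite('pics/g7.png',cv2.resize(q[200:280,290:400,::-1],None,fx=5,fy=5))
go(.397,.191,.005,np.radians(82.9))
E
```

```text
[-0.0899  0.6653 -0.5971  2.2297  0.7961  0.5299 -1.4381] 0.44691160161242544 [ 0.2463 -0.3445  0.319 ]
shift [0.2135 0.034  0.4678] turn 0.0014 | heading 83.39 pos [0.3843 0.1344 0.1483] t 35.5
```

View pics/g7.png

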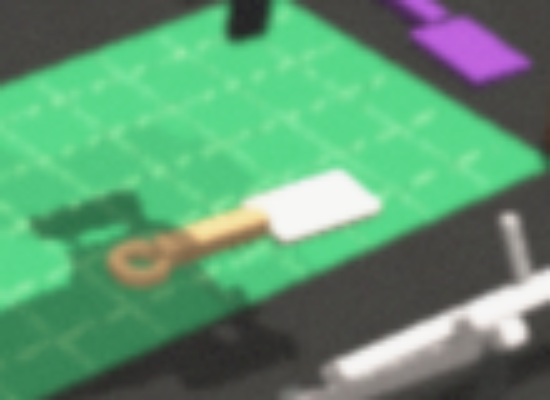

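The paddle is untouched on the mat: in the scene view its blade is at about (353.6,241) and its ring at (317.6,252). I'll check its position against that view.

```bash
python3 - <<'E'
from h import *
q,e=eyes.snapshot('scene'); V=cloud('scene',e)
a=ray('scene',353.6,241,.008); b=ray('scene',317.6,252,.008); print(a,b,np.linalg.norm(a-b),np.degrees(np.arctan2(*(b-a)[1::-1])))
h,s,v=cv2.split(cv2.cvtColor(q,cv2.COLOR_RGB2HSV)); o=np.zeros(h.shape,bool); o[230:252,335:370]=1; m=o&(s<40)&(v>170); print(m.sum(),V[m].mean(0))
E
```

```text
[0.4009 0.2057 0.008 ] [0.3829 0.0856 0.008 ] 0.12138081495057348 -98.5212032152897
220 [0.3989 0.2028 0.0091]
```

Emit:
send_rows:
  rows: "0.1 0.03 0 0;0.2 0.06 0 0;0.2 0.06 0 0;0.2 0.06 0 0"

```text
clock: 35.87
tool_pos: [0.4078, 0.1928, 0.1421]
eef_rot: [0.746, 0.666, -0.029, 0.003]
contact_force: [-1.0, -0.3, -0.2]
opening: 0.793
finger_force: 0.0
```

```bash
python3 - <<'E'
from h import *
s=sensors.get_state(); print(s['q'],s['eef_rot'],s['opening'])
go(.399,.204,.004,np.radians(82.9))
E
```

```text
[-0.1764  0.7217 -0.614   2.1048  0.7456  0.6117 -1.4472] [ 0.7455  0.6659 -0.0292  0.0033] 0.7930349970870347
shift [ 0.0558 -0.0177  0.459 ] turn 0.0019 | heading 83.59 pos [0.4078 0.1928 0.1421] t 35.9
```

Emit:
send_rows:
  rows: "0.02 -0.008 0.05 0;0.05 -0.018 0.13 0;0.056 -0.018 0.22 0;0.056 -0.018 0.3 0;0.056 -0.018 0.37 0;0.056 -0.018 0.42 0;0.056 -0.018 0.44 0;0.056 -0.018 0.45 0;0.056 -0.018 0.45 0"

```text
clock: 36.62
tool_pos: [0.3989, 0.2022, 0.0078]
eef_rot: [0.746, 0.665, -0.03, 0.004]
contact_force: [0.6, 0.2, 0.6]
opening: 0.801
finger_force: 0.0
```

Emit:
send_rows:
  rows: "0 0 0 0;0 0 0 0;0 0 0 0;0 0 0 0;0 0 0 0;0 0 0 0;0 0 0 0"
  jaw: 1
  force: 20

```text
clock: 37.2
tool_pos: [0.3999, 0.2032, 0.0085]
eef_rot: [0.746, 0.665, -0.028, 0.004]
contact_force: [0.9, -0.1, 0.7]
opening: 0.293
finger_force: 0.2
```

The fingers closed over the top of the blade because they were a few millimetres too high. I'll reopen, go lower and close again.

Emit:
send_rows:
  rows: "0 0 -0.02 0;0 0 -0.02 0;0 0 -0.02 0;0 0 -0.02 0;0 0 -0.02 0;0 0 -0.02 0;0 0 -0.02 0"
  jaw: -0.6

```text
clock: 37.78
tool_pos: [0.3997, 0.2033, 0.0141]
eef_rot: [0.746, 0.665, -0.029, 0.004]
contact_force: [0.3, 0.3, -0.1]
opening: 0.787
finger_force: 0.0
```

```bash
python3 - <<'E'
from h import *
print(sensors.get_state()['opening'])
q,e=eyes.snapshot('scene'); V=cloud('scene',e); 
h,s,v=cv2.split(cv2.cvtColor(q,cv2.COLOR_RGB2HSV)); o=np.zeros(h.shape,bool); o[240:268,308:345]=1; m=o&(h>8)&(h<30)&(s>60)&(V[...,2]>.004); print(m.sum(),V[m].mean(0),V[m].min(0),V[m].max(0))
go(.399,.203,.0025,np.radians(82.9))
E
```

```text
0.7869830471902767
191 [0.3863 0.1167 0.0113] [0.363  0.0694 0.0041] [0.3989 0.1712 0.0189]
shift [ 0.0004 -0.001   0.0389] turn 0.0016 | heading 83.47 pos [0.3997 0.2033 0.0141] t 37.8
```

Emit:
send_rows:
  rows: "0 0 0.02 0;0 0 0.03 0;0 0 0.035 0;0 0 0.038 0;0 0 0.038 0;0 0 0.038 0"

```text
clock: 38.33
tool_pos: [0.3994, 0.2029, 0.0029]
eef_rot: [0.746, 0.665, -0.028, 0.004]
contact_force: [-0.3, 0.0, -0.3]
opening: 0.802
finger_force: 0.0
```

Emit:
send_rows:
  rows: "0 0 0 0;0 0 0 0;0 0 0 0;0 0 0 0;0 0 0 0;0 0 0 0;0 0 0 0"
  jaw: 1
  force: 25

```text
clock: 38.92
tool_pos: [0.3993, 0.2029, 0.003]
eef_rot: [0.746, 0.665, -0.028, 0.004]
contact_force: [-0.8, -0.2, 2.3]
opening: 0.492
finger_force: 24.9
```

Emit:
send_rows:
  rows: "0 0 -0.05 0;0 0 -0.12 0;0 0 -0.2 0;0 0 -0.3 0;0 0 -0.35 0;0 0 -0.35 0;0 0 -0.35 0"

```text
clock: 39.5
tool_pos: [0.4039, 0.2072, 0.108]
eef_rot: [0.747, 0.665, -0.028, 0.004]
contact_force: [-0.1, 0.2, -1.2]
opening: 0.495
finger_force: 25.0
```

```bash
python3 - <<'E'
from h import *
s=sensors.get_state(); print(s['opening'],s['finger_force'])
go(.455,.005,.11,np.radians(183))
E
```

```text
0.49501260709357653 24.954695999622345
shift [-0.6497  0.2473  0.0161] turn -0.2767 | heading 83.4 pos [0.4039 0.2072 0.108 ] t 39.5
```

Emit:
send_rows:
  rows: "-0.02 0.02 0 -0.0199;-0.05 0.04 0 -0.0398;-0.08 0.06 0 -0.0597;-0.13 0.08 0 -0.0796;-0.19 0.1 0 -0.0995;-0.25 0.12 0.003 -0.119;-0.31 0.14 0.006 -0.139;-0.38 0.16 0.009 -0.159;-0.45 0.18 0.012 -0.179;-0.52 0.2 0.016 -0.199"

```text
clock: 40.33
tool_pos: [0.4441, 0.0441, 0.1068]
eef_rot: [0.214, 0.976, -0.026, -0.015]
contact_force: [0.7, -0.0, -0.4]
opening: 0.494
finger_force: 25.0
```

Emit:
send_rows:
  rows: "0 0 0 -0.0199;0 0 0 -0.0398;0 0 0 -0.0597;0 0 0 -0.0778;0 0 0 -0.0778;0 0 0 -0.0778"

```text
clock: 40.83
tool_pos: [0.4441, 0.0452, 0.1071]
eef_rot: [-0.024, 0.999, -0.021, -0.021]
contact_force: [-0.6, -0.7, -0.6]
opening: 0.489
finger_force: 25.0
```

```bash
python3 - <<'E'
from h import *
s=sensors.get_state(); print(s['opening'],s['finger_force'],s['eef_rot'],s['q'])
go(.455,.005,.015,np.radians(183))
E
```

```text
0.48943369609268017 24.954423308372498 [-0.0239  0.9993 -0.0213 -0.0205] [ 0.3217  0.897  -0.9458  2.1403  1.1111  0.8147  0.2359]
shift [-0.0427 -0.1228  0.311 ] turn -0.0009 | heading -177.31 pos [0.4441 0.0452 0.1071] t 40.8
```

Emit:
send_rows:
  rows: "-0.02 -0.05 0.02 -0.001;-0.043 -0.1 0.06 -0.001;-0.043 -0.123 0.12 -0.001;-0.043 -0.123 0.18 -0.001;-0.043 -0.123 0.23 -0.001;-0.043 -0.123 0.26 -0.001;-0.043 -0.123 0.28 -0.001;-0.043 -0.123 0.295 -0.001;-0.043 -0.123 0.305 -0.001;-0.043 -0.123 0.31 -0.001"

```text
clock: 41.67
tool_pos: [0.4563, 0.0054, 0.0164]
eef_rot: [-0.028, 0.999, -0.021, -0.019]
contact_force: [-0.4, 0.5, -1.7]
opening: 0.497
finger_force: 25.0
```

Emit:
send_rows:
  rows: "0 0 0.01 0;0 0 0.015 0;0 0 0.02 0;0 0 0.02 0;0 0 0.02 0"
  force: 8

```text
clock: 42.08
tool_pos: [0.4562, 0.005, 0.0107]
eef_rot: [-0.028, 0.999, -0.021, -0.019]
contact_force: [0.0, 0.2, 0.1]
opening: 0.499
finger_force: 8.0
```

Emit:
send_rows:
  rows: "0 0 0 0;0 0 0 0;0 0 0 0;0 0 0 0;0 0 -0.05 0;0 0 -0.12 0;0 0 -0.2 0;0 0 -0.3 0;0 0 -0.33 0;0 0 -0.33 0"
  jaw: -0.4

```text
clock: 42.92
tool_pos: [0.4611, 0.0099, 0.1116]
eef_rot: [-0.029, 0.999, -0.021, -0.017]
contact_force: [0.2, 0.6, -1.4]
opening: 0.7
finger_force: 0.0
```

```bash
python3 - <<'E'
from h import *
q,e=eyes.snapshot('scene'); p,d=eyes.snapshot('top'); V=cloud('scene',e)
cv2.imwrite('pics/g8.png',cv2.resize(np.hstack([q[215:315,270:400,::-1],p[190:290,260:380,::-1]]),None,fx=3.2,fy=3.2))
go(.51,.003,.01,np.radians(183))
E
```

```text
shift [-0.1793 -0.0155  0.3249] turn 0.0006 | heading -176.79 pos [0.4597 0.0089 0.1093] t 43.0
```

View pics/g8.png

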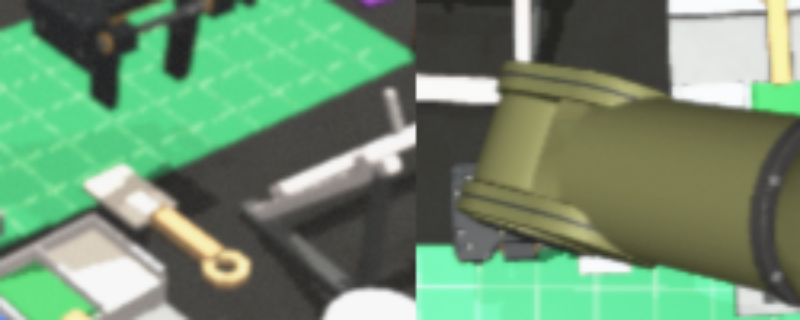

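The white paddle is face up on the bench with its handle pointing away from the robot. In the scene view the blade is at about (310.6,276) and the ring at (340.6,298.4).

```bash
python3 - <<'E'
from h import *
a=ray('scene',310.6,276,.008); b=ray('scene',340.6,298.4,.008); L=np.linalg.norm(b-a); d=(b-a)/L; yaw=np.arctan2(d[1],d[0]); print(a,b,L,np.degrees(yaw))
p,e=eyes.snapshot('scene'); V=cloud('scene',e); h,s,v=cv2.split(cv2.cvtColor(p,cv2.COLOR_RGB2HSV)); o=np.zeros(h.shape,bool); o[275:310,310:352]=1
m=o&(h>8)&(h<30)&(s>60)&(V[...,2]>.004)&(V[...,2]<.02); P=V[m]; print(m.sum(),P.mean(0),P.min(0),P.max(0)); hd=P[P[:,0]<b[0]-.02]; print(np.polyfit(hd[:,0],hd[:,1],1),hd.mean(0),hd.min(0),hd.max(0))
g=a+.062*d; print(g); go(g[0],g[1],.004,yaw+np.pi)
E
```

```text
[0.4589 0.0029 0.008 ] [0.5751 0.0085 0.008 ] 0.11636786381972766 2.7814821553157043
262 [0.543  0.0062 0.0112] [ 0.4895 -0.008   0.0041] [0.592  0.0273 0.0196]
[ 0.0159 -0.0032] [0.523  0.0051 0.0127] [ 0.4895 -0.0038  0.0041] [0.555  0.0273 0.0196]
[0.5208 0.0059 0.008 ]
shift [-0.2186 -0.007   0.3408] turn 0.0012 | heading -176.79 pos [0.4592 0.0088 0.1087] t 43.1
```

Emit:
send_rows:
  rows: "-0.08 -0.002 0 0;-0.16 -0.005 0.03 0;-0.218 -0.007 0.08 0.001;-0.218 -0.007 0.15 0.001;-0.218 -0.007 0.22 0.001;-0.218 -0.007 0.28 0.001;-0.218 -0.007 0.31 0.001;-0.218 -0.007 0.33 0.001;-0.218 -0.007 0.34 0.001;-0.218 -0.007 0.34 0.001"

```text
clock: 43.9
tool_pos: [0.521, 0.0066, 0.0047]
eef_rot: [-0.026, 0.999, -0.021, -0.02]
contact_force: [-0.1, 0.2, 0.6]
opening: 0.696
finger_force: 0.0
```

Emit:
send_rows:
  rows: "0 0 0 0;0 0 0 0;0 0 0 0;0 0 0 0;0 0 0 0;0 0 0 0;0 0 0 0;0 0 0 0"
  jaw: 1
  force: 25

```text
clock: 44.57
tool_pos: [0.5214, 0.0065, 0.0052]
eef_rot: [-0.025, 0.999, -0.021, -0.019]
contact_force: [0.1, -0.1, 1.3]
opening: 0.177
finger_force: 24.9
```

Emit:
send_rows:
  rows: "0 0 -0.05 0;0 0 -0.12 0;0 0 -0.2 0;0 0 -0.3 0;0 0 -0.35 0;0 0 -0.35 0;0 0 -0.35 0"

```text
clock: 45.15
tool_pos: [0.5255, 0.0108, 0.1101]
eef_rot: [-0.025, 0.999, -0.021, -0.019]
contact_force: [0.2, -0.6, -0.8]
opening: 0.179
finger_force: 24.9
```

```bash
python3 - <<'E'
from h import *
q,e=eyes.snapshot('scene'); V=cloud('scene',e)
cv2.imwrite('pics/g9.png',cv2.resize(q[200:330,260:420,::-1],None,fx=4,fy=4))
print(sensors.get_state()['tool_pos'],sensors.get_state()['opening'])
E
```

```text
[0.5248 0.0104 0.1092] 0.17640518373935785
```

View pics/g9.png

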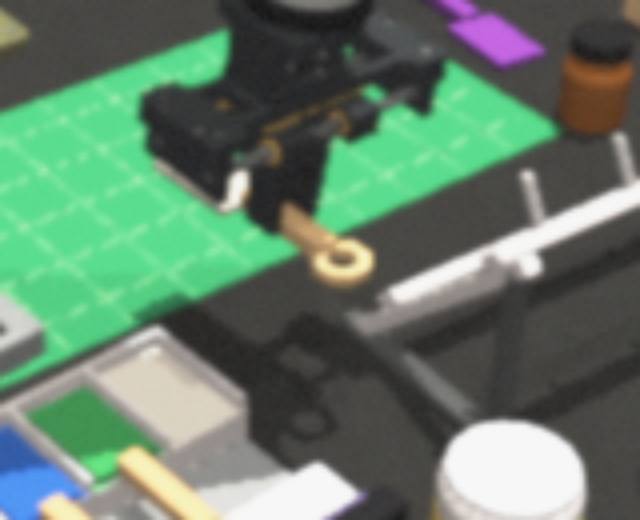

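The white paddle is held flat by its handle, with the ring at about (345.8,265) in the scene view. I'll use the ring to fix where the paddle sits relative to the tool.

```bash
python3 - <<'E'
from h import *
r=ray('scene',345.8,265,.112); s=sensors.get_state(); print(r,r-s['tool_pos'])
p,e=eyes.snapshot('scene'); V=cloud('scene',e); h,S,v=cv2.split(cv2.cvtColor(p,cv2.COLOR_RGB2HSV)); o=np.zeros(h.shape,bool); o[250:275,328:358]=1
m=o&(h>8)&(h<30)&(S>60)&(V[...,2]>.06); P=V[m]; R=P[P[:,0]>P[:,0].max()-.036]; print(m.sum(),P.min(0),P.max(0),R.mean(0))
E
```

```text
[0.5792 0.0142 0.112 ] [0.0544 0.0038 0.0028]
232 [ 0.5168 -0.6188  0.1039] [1.2544 0.032  0.7982] [ 1.2544 -0.6188  0.7982]
```

```bash
python3 - <<'E'
from h import *
go(.6024,-.085,.1,np.radians(183))
E
```

```text
shift [-0.2448 -0.3292  0.0327] turn -0.0004 | heading -177.14 pos [0.5244 0.0103 0.1087] t 45.2
```

Emit:
send_rows:
  rows: "-0.04 -0.05 0 0;-0.09 -0.12 0 0;-0.14 -0.19 0.01 0;-0.19 -0.26 0.02 0;-0.23 -0.31 0.03 0;-0.245 -0.329 0.033 0;-0.245 -0.329 0.033 0;-0.245 -0.329 0.033 0"

```text
clock: 45.92
tool_pos: [0.6021, -0.0831, 0.1002]
eef_rot: [-0.026, 0.999, -0.021, -0.02]
contact_force: [0.4, 0.4, -0.4]
opening: 0.181
finger_force: 24.9
```

```bash
python3 - <<'E'
from h import *
go(.6024,-.085,.05,np.radians(183)); go(.6024,-.085,.036,np.radians(183))
E
```

```text
shift [-0.0075  0.0005  0.1674] turn -0.0002 | heading -177.09 pos [ 0.6021 -0.0831  0.1002] t 45.9
shift [-0.0095  0.0024  0.214 ] turn -0.0002 | heading -177.09 pos [ 0.6021 -0.0831  0.1002] t 45.9
```

Emit:
send_rows:
  rows: "-0.008 0.001 0.04 0;-0.008 0.001 0.08 0;-0.008 0.001 0.12 0;-0.008 0.001 0.15 0;-0.008 0.001 0.17 0;-0.009 0.002 0.185 0;-0.009 0.002 0.195 0;-0.009 0.002 0.203 0;-0.009 0.002 0.21 0;-0.009 0.002 0.21 0"
  force: 10

```text
clock: 46.75
tool_pos: [0.6036, -0.0863, 0.038]
eef_rot: [-0.025, 0.999, -0.021, -0.019]
contact_force: [0.1, -0.7, -0.8]
opening: 0.181
finger_force: 9.9
```

```bash
python3 - <<'E'
from h import *
go(.6024,-.085,.036,np.radians(183)); print(sensors.get_state()['contact_force'])
q,e=eyes.snapshot('scene'); cv2.imwrite('pics/g10.png',cv2.resize(q[260:360,250:370,::-1],None,fx=5,fy=5))
E
```

```text
shift [0.0036 0.0047 0.0067] turn -0.0004 | heading -177.14 pos [ 0.6036 -0.0863  0.038 ] t 46.8
[ 0.0913 -0.7437 -0.7603]
```

View pics/g10.png

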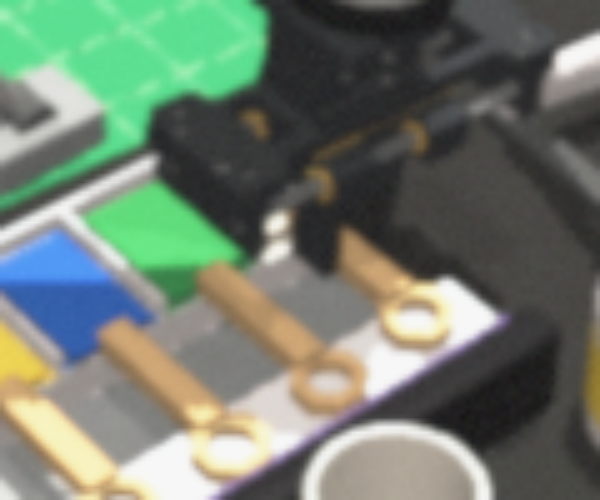

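The white paddle is lined up with the others, its ring over the rail. I'll release it, back off and check.

Emit:
send_rows:
  rows: "0.003 0.003 0.005 0;0.003 0.003 0.005 0;0.003 0.003 0.005 0;0.003 0.003 0.005 0;0.003 0.003 -0.02 0;0.003 0.003 -0.08 0;0.003 0.003 -0.16 0;0.05 0.003 -0.26 0;0.15 0.003 -0.36 0;0.27 0.003 -0.42 0"
  jaw: 0.32

```text
clock: 47.63
tool_pos: [0.5294, -0.0823, 0.1702]
eef_rot: [-0.025, 0.999, -0.02, -0.016]
contact_force: [0.5, -0.0, 0.4]
opening: 0.343
finger_force: 0.0
```

Emit:
send_rows:
  rows: "0.1 -0.08 0 0;0.2 -0.16 0 0;0.28 -0.26 0 0;0.28 -0.38 0 0;0.28 -0.5 0 0;0.28 -0.6 0 0;0.28 -0.6 0 0"

```text
clock: 48.22
tool_pos: [0.4519, -0.2752, 0.1778]
eef_rot: [-0.02, 0.999, -0.023, -0.02]
contact_force: [0.1, -0.6, -0.6]
opening: 0.339
finger_force: 0.0
```

```bash
python3 - <<'E'
from h import *
q,e=eyes.snapshot('scene'); p,d=eyes.snapshot('top'); W=cloud('top',d); V=cloud('scene',e)
cv2.imwrite('pics/g11.png',cv2.resize(np.hstack([q[240:390,180:370,::-1],p[155:305,330:470,::-1]]),None,fx=2.4,fy=2.4))
for n,C in(("top",W),("scene",V)):
    for c,b in zip("red yellow blue green white".split(),[(.5515-.003*i,-.316+.057*i) for i in range(5)]):
        k=(abs(C[...,0]-b[0])<.02)&(abs(C[...,1]-b[1])<.012); print(n,c,k.sum(),np.median(C[k][:,2]) if k.any() else None)
# white ring/handle in top view
h,s,v=cv2.split(cv2.cvtColor(p,cv2.COLOR_RGB2HSV)); o=(h>10)&(h<32)&(s>50)&(W[...,2]>.03)&(W[...,2]<.06)
for i,c in enumerate("red yellow blue green white".split()):
    m=o&(W[...,0]>.58)&(W[...,0]<.7)&(abs(W[...,1]+.316-.003-.057*i)<.025); print(c,m.sum(),W[m].max(0) if m.any() else 0,W[m].mean(0) if m.any() else 0)
go(.41,-.24,.2)
E
```

```text
top red 118 0.03722883019780854
top yellow 140 0.037787529543325205
top blue 135 0.037366323301457394
top green 141 0.037656433408421064
top white 134 0.037625797774323844
scene red 155 0.03882052871772523
scene yellow 138 0.038996640679083705
scene blue 127 0.03904031561134691
scene green 120 0.038999608117943896
scene white 109 0.039201389495089556
red 238 [ 0.6893 -0.2907  0.0485] [ 0.6362 -0.3095  0.0415]
yellow 282 [ 0.6896 -0.2325  0.0496] [ 0.6264 -0.2538  0.0408]
blue 217 [ 0.687  -0.1791  0.0475] [ 0.6357 -0.1959  0.0419]
green 207 [ 0.6809 -0.1229  0.0491] [ 0.6276 -0.1398  0.042 ]
white 185 [ 0.6746 -0.0693  0.0487] [ 0.6235 -0.0838  0.0424]
shift [ 0.1404  0.0988 -0.0712] turn 0 | heading -177.31 pos [ 0.4527 -0.2685  0.1782] t 48.3
```

View pics/g11.png

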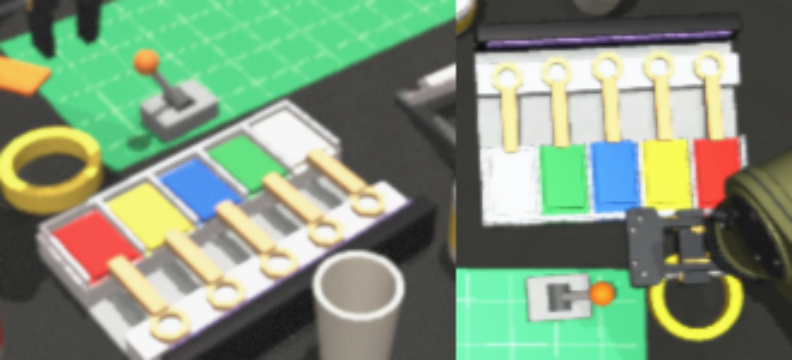

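All five paddles lie flat. The blade tops read 0.037–0.039 in both views, the rings are on the rail, and nothing else has moved. The lever is next; its ball is at about (0.417, −0.175, 0.092). I'll close the fingers and push it toward +y.

```bash
python3 - <<'E'
from h import *
go(.416,-.235,.18); go(.416,-.235,.081); go(.413,-.13,.081)
E
```

```text
shift [ 0.1171  0.1172 -0.0061] turn 0 | heading -177.31 pos [ 0.4527 -0.2685  0.1782] t 48.3
shift [0.1042 0.1309 0.3233] turn 0 | heading -177.31 pos [ 0.4527 -0.2685  0.1782] t 48.3
shift [0.0978 0.4807 0.3086] turn 0 | heading -177.31 pos [ 0.4527 -0.2685  0.1782] t 48.3
```

Emit:
send_rows:
  rows: "0.05 0.06 0 0;0.1 0.1 0 0;0.117 0.117 0.05 0;0.112 0.12 0.13 0;0.108 0.125 0.2 0;0.104 0.13 0.26 0;0.104 0.13 0.3 0;0.104 0.13 0.323 0;0.104 0.13 0.323 0;0.104 0.13 0.323 0"
  jaw: 1

```text
clock: 49.15
tool_pos: [0.4165, -0.2335, 0.0813]
eef_rot: [-0.026, 0.999, -0.021, -0.019]
contact_force: [-0.8, -0.5, -0.2]
opening: 0.004
finger_force: 0.0
```

```bash
python3 - <<'E'
from h import *
print(sensors.get_state()['opening']); go(.413,-.15,.081); go(.413,-.13,.081)
E
```

```text
0.003752995683806824
shift [-0.0028  0.2785 -0.0107] turn 0 | heading -177.03 pos [ 0.4165 -0.2335  0.0813] t 49.1
shift [-0.0063  0.345  -0.0135] turn 0 | heading -177.03 pos [ 0.4165 -0.2335  0.0813] t 49.1
```

Emit:
send_rows:
  rows: "0 0.04 -0.001 0;0 0.08 -0.003 0;0 0.11 -0.004 0;-0.001 0.14 -0.006 0;-0.001 0.17 -0.007 0;-0.002 0.2 -0.008 0;-0.003 0.23 -0.009 0;-0.003 0.255 -0.01 0;-0.003 0.278 -0.011 0;-0.003 0.278 -0.011 0"

```text
clock: 49.98
tool_pos: [0.4133, -0.1496, 0.0813]
eef_rot: [-0.027, 0.999, -0.021, -0.019]
contact_force: [-0.3, -0.2, 0.5]
opening: 0.009
finger_force: 0.0
```

Emit:
send_rows:
  rows: "0 0.012 0 0;-0.001 0.024 -0.001 0;-0.002 0.035 -0.001 0;-0.002 0.045 -0.002 0;-0.002 0.045 -0.002 0"

```text
clock: 50.4
tool_pos: [0.4128, -0.137, 0.0806]
eef_rot: [-0.026, 0.999, -0.021, -0.019]
contact_force: [0.3, 0.5, 0.5]
opening: 0.003
finger_force: 0.0
```

```bash
cat > ball.py <<'E'
from h import *
q,e=eyes.snapshot('scene'); p,d=eyes.snapshot('top')
for n,I,box in(("scene",q,(225,240,300,300)),("top",p,(345,255,410,300))):
    h,s,v=cv2.split(cv2.cvtColor(I,cv2.COLOR_RGB2HSV)); o=np.zeros(h.shape,bool); x0,y0,x1,y1=box; o[y0:y1,x0:x1]=1; m=o&(h>4)&(h<17)&(s>170)&(v>90)
    vv,uu=np.nonzero(m); print(n,m.sum(),uu.mean(),vv.mean(),ray(n,uu.mean(),vv.mean(),.092) if m.any() else 0)
s=sensors.get_state(); print(s['tool_pos'],s['contact_force'])
E
python3 ball.py
```

```text
scene 30 264.46666666666664 254.66666666666666 [ 0.4064 -0.1042  0.092 ]
top 0 nan nan 0
[ 0.4128 -0.1374  0.0806] [0.2944 0.0193 0.06  ]ball.py:5: RuntimeWarning: Mean of empty slice.
  vv,uu=np.nonzero(m); print(n,m.sum(),uu.mean(),vv.mean(),ray(n,uu.mean(),vv.mean(),.092) if m.any() else 0)
  ret = ret.dtype.type(ret / rcount)
```

Emit:
send_rows:
  rows: "0 0.01 0 0;0 0.02 0 0;0 0.03 0 0;0 0.03 0 0"

```text
clock: 50.83
tool_pos: [0.4123, -0.1306, 0.0802]
eef_rot: [-0.025, 0.999, -0.024, -0.02]
contact_force: [0.8, -5.5, 1.0]
opening: 0.002
finger_force: 2.9
```

Emit:
send_rows:
  rows: "0 0.008 0 0;0 0.016 0 0;0 0.016 0 0;0 0.016 0 0"

```text
clock: 51.17
tool_pos: [0.4121, -0.1303, 0.0802]
eef_rot: [-0.023, 0.999, -0.028, -0.02]
contact_force: [1.7, -14.8, 5.2]
opening: 0.005
finger_force: 7.8
```

```bash
python3 ball.py 2>/dev/null
```

```text
scene 28 266.5 254.53571428571428 [ 0.409  -0.0998  0.092 ]
top 0 nan nan 0
[ 0.4121 -0.1303  0.0802] [  1.4403 -14.6858   5.1936]
```

The lever is against its stop: the push force rises to about 15 N with no more travel. I'll back off and check.

Emit:
send_rows:
  rows: "0 -0.06 0 0;0 -0.14 0 0;0 -0.22 0 0;0 -0.28 -0.05 0;0 -0.3 -0.15 0;0 -0.32 -0.25 0;0 -0.36 -0.35 0;0 -0.42 -0.4 0;0 -0.5 -0.4 0;0 -0.5 -0.4 0"

```text
clock: 52.1
tool_pos: [0.4246, -0.2727, 0.2067]
eef_rot: [-0.022, 0.999, -0.023, -0.019]
contact_force: [0.3, -1.3, -0.1]
opening: 0.009
finger_force: 0.0
```

```bash
python3 ball.py 2>/dev/null; python3 - <<'E'
from h import *
q,e=eyes.snapshot('scene'); p,d=eyes.snapshot('top'); V=cloud('scene',e)
print([float(np.median(V[(abs(V[...,0]-.5515+.003*i)<.02)&(abs(V[...,1]+.316-.057*i)<.012)][:,2])) for i in range(5)])
cv2.imwrite('pics/end.png',np.hstack([cv2.resize(q[150:450,130:480,::-1],(420,360)),cv2.resize(p[100:400,150:500-40,::-1],(372,360))]))
E
```

```text
scene 34 265.1764705882353 255.35294117647058 [ 0.41   -0.1043  0.092 ]
top 38 360.39473684210526 278.8157894736842 [ 0.4118 -0.1025  0.092 ]
[ 0.424  -0.2685  0.2059] [-0.1169 -0.0885 -0.6291]
[0.03896225971424688, 0.039120425199152487, 0.03897534372751743, 0.03902790482336593, 0.039203481694606135]
```

View pics/end.png

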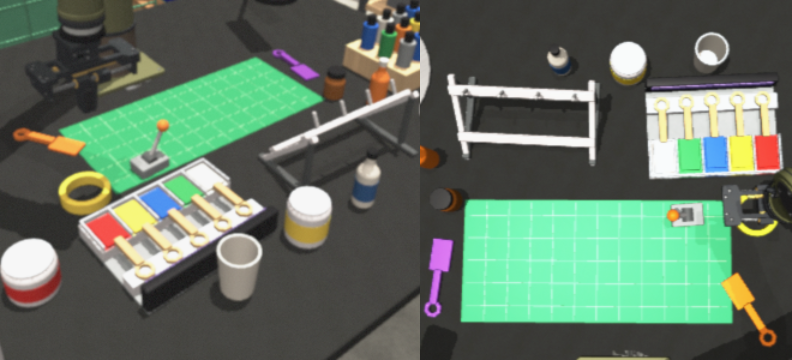

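The final picture shows all five paddles flat in their own pockets, the rack empty, and the lever leaning to +y with its ball at top-view (360,279). The other objects are where they stood, and the arm is clear of everything.

```bash
python3 -c "
from plant import finish_job
print(finish_job())"
```

```text
the job is handed in; nothing more can be done
None
```

The job is handed in: all five paddles lie flat, face up, in their own pockets with handles over the far rail, and the lamp switch was then pushed to its stop (on), at about 52 s on the robot's clock.

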